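Put the instrument handles on charge

TASK

Put the rechargeable instrument handles on charge: first throw the charger's switch lever fully off, then unhook each handle from the lipped transit tray (raise its butt end over the lip, then draw its stem out from under the keeper bar) and push its stem through a free eyelet of the charger until the shoulder stops against the plate, lying straight on its two support pads. When every handle is fully home, and only then, throw the switch lever fully on again; leave the meter, the remote control and the tin where they are.

Things in the scene. Friction and masses are not known exactly. Their poses are not given: they have to be found in the camera images.
- handle0: Instrument handle (one may be absent: None). Black square grip 24 x 24 x 110 mm, a round steel stem 12 mm thick, 60 mm long on its centre line (last 14 mm tapered to 5). 0.18 kg +-30 %, balance at x = +46 mm. Origin: on the centre line at the shoulder, where the stem leaves the grip. +x runs to the butt (x = +110 mm), stem to x = -60 mm. Quarter turns about x are alike. Starts level in a tray bay.
- handle1: another handle, identical to handle0 (same origin, axes, sizes; may be absent)
- handle2: another handle, identical to handle0 (same origin, axes, sizes; may be absent)
- handle3: another handle, identical to handle0 (same origin, axes, sizes; may be absent)
- tray: fixed aluminium transit tray, 185 x 220 mm base 6 mm thick (x -85..+100 mm), origin on the bench, z up, +x towards its lip. Bays at y = -78, -26, +26, +78 mm. In each a handle lies level along x, butt to +x, its origin at x = -20 (+-1.5), z = 48 mm, stem caught under the keeper bar, butt behind the lip. It can be neither lifted straight nor drawn straight out.
- tray_rail (a point): middle of the top of the tray's near cross rail (tray x = -8, z = 36 mm; 12 mm thick). An equal rail is at tray x = +74 mm; between them it is open down to the base. Guides 9 mm high on both rails leave each grip 2.5 mm either side. The butt is raised by turning a handle about this rail, 15 to 25 degrees.
- tray_bar (a point): middle of the steel keeper bar, 8 mm round, along y at tray x = -55, z = 61 mm: 3 mm above the stems of handles lying level. Once the butt is over the lip, draw the handle along its own length (60 mm or more) to free the stem; posts hold the bar at y = +-107 mm.
- tray_lip (a point): middle of the top edge of the tray's upright lip: full width, 6 mm thick, inner face at tray x = +94 (4 mm from the butts), top at z = 58 mm, 22 mm above the undersides of the handles.
- charger: fixed beige charger, origin on the bench, z up; 292 mm wide, places at y = -105, -35, +35, +105 mm. Upright aluminium eyelet plate 30 mm thick (x -50..-20, z up to 72 mm). Behind it open space for the stems, then a housing 80 mm high at x -155..-100 mm. Push a handle along -x, stem first, until its shoulder stops against the plate.
- charger_pad (a point): charger x = +74, y = 0, z = 36 mm: level of the pad tops, over its outer cross rail. Two full-width rails 12 mm thick, at charger x = -2 and +74 mm (tops z = 29, base 6 mm between), bear at each place a pad 7 mm high, 20 mm wide. A grip on its two pads has its stem centred in the eyelet. Fingers over 19 mm below the grip's centre line hit the outer rail. Hole slack lets a butt swing 15 mm.
- eye0 (a point): eyelet 0: centre of the 16 mm round through hole, at the plate face looking along +x (stems enter from there, along -x). Axes as the charger's. A handle that is home has its origin here, its +x along this +x, and rests on the place's two pads.
- eye1 (a point): eyelet 1: centre of the 16 mm round through hole, at the plate face looking along +x (stems enter from there, along -x). Axes as the charger's. A handle that is home has its origin here, its +x along this +x, and rests on the place's two pads.
- eye2 (a point): eyelet 2: centre of the 16 mm round through hole, at the plate face looking along +x (stems enter from there, along -x). Axes as the charger's. A handle that is home has its origin here, its +x along this +x, and rests on the place's two pads.
- eye3 (a point): eyelet 3: centre of the 16 mm round through hole, at the plate face looking along +x (stems enter from there, along -x). Axes as the charger's. A handle that is home has its origin here, its +x along this +x, and rests on the place's two pads.
- lever (a joint): the charger's toggle switch on its own beige box (70 x 50 x 25 mm, fixed) between and beyond tray and charger: angle of the lever, 0 = off, 1.0 rad = fully on; starts between 0.9 and 1.0. It turns about a level axis 22 mm above the bench and stays where it is left; stiff by about 1 to 2 N at its tip.
- lever_tip (a point): centre of the black ball (26 mm across) at the end of the switch lever, 50 mm from its pivot, which lies 22 mm above the bench. The horizontal part of this point's x axis shows which way the ball travels when switched on; it leans 0.5 rad the other way when off, stands upright at 0.5 rad.
- meter: a black hand-held test meter, 150 x 75 x 34 mm, lying on the bench; a bystander (origin: centre of its underside)
- remote: a slim grey remote control, 45 x 160 x 18 mm, lying on the bench; a bystander (origin: centre of its underside)
- tin: a plain steel tin, 68 mm across, 75 mm high; a bystander (origin: centre of its underside)
There are look-alikes about, which are no part of the job. Leave any green look-alike of the handle3 alone.

How it is judged:
By the outcome, as a careful person would: the job done as asked, in the order asked, and still so for the second after the job is handed in, with the robot touching nothing.
Of handle0, handle1, handle2, handle3 only 3 to 4 are there at a start; the rules pass over those that are not, and their reading is None.
At some moment in a run one of handle0, handle1, handle2, handle3 may be knocked a few centimetres aside while the robot is not near it.
Once in a run the grip may slacken for a moment while it holds something.
It also fails if it takes over 210 s, if anything falls off the work surface, if the arm or the gripper's body presses on something with over 40 N, if the wrist force passes 120 N, or if a joint passes its speed limit or range.

ROBOT

A 6-joint arm with a two-finger parallel gripper is mounted at the origin on the work surface. World frame = base frame: x ahead of the robot, y to its left, z up, the work surface at z = 0. Lengths are in mm, angles in rad, forces in N, time in s.
With the tool pointing down it reaches from about 350 to 875 mm from the base axis. Payload 4.2 kg.
Tool frame: the origin (TCP) lies midway between the tips of the shut fingers; the grasp point (between the pads) lies 19 mm behind it; z points along the fingers, y is the direction in which the jaws open and shut (so a half turn about z gives the same grasp; the last joint's range is limited). The gripper opens to 85 mm and grips with 20 to 120 N. Pads are 22 mm wide; open, the fingers measure 114 mm over their backs; the gripper's body (76 mm by 85 mm) begins 54 mm behind the grasp point. The pads swing forward as they close: fully open they stand 13 mm farther back than shut.
Start: joints at [1.448, 0.385, 0.008, 0, -1.194, -0.259], TCP at [232.837, 579.988, 231.312] pointing down, gripper open.
Joint ranges: [-3.14, 3.14], [-1.21, 2.06], [-1.07, 1.41], [-3.16, 2.05], [-2.99, -0.16], [-3.1, 3.1]. Speed limits (rad/s): [2.79, 2.79, 3.14, 3.14, 3.14, 3.14].

INTERFACE

Orientations are given as a unit quaternion [x, y, z, w].
In Python, from bench import read_state, get_image, job_done, search_frame, regions_of gives the robot as it stands.
- The arm moves only by the tool servo_tool, never from a script. Its arguments are lists of equal length, an entry for each row: "turn": the turn, a rotation vector about the world's x, y, z in rad, a list of three; "dp": the shift along the world's x, y, z in m, a list of three; "fingers": the finger opening in m, from 0 to 0.0854. In form: {"turn": [[rx, ry, rz], ...], "dp": [[tx, ty, tz], ...], "fingers": [fingers, ...]}. A call has exactly 5 rows; each row shifts and turns the pose as measured when the row begins; what a row does not reach is not made up. A row lasts 1/8 s, in which the tool goes at most 62.5 mm and 10.7 degrees, less where a joint would pass 70% of its speed; a pose out of reach is approached as far as the arm can. A call is refused whole if a number of a shift passes 0.0625 or a number of a turn 0.188, either way. A call with a gripper value outside its range is refused whole. The fingers move at their own pace and stop on an object; the grip force is fixed at half the most. Time passes only in rows, so rows that do not move let the fingers close, or fill a call up. It gives the time, the measured TCP pose, the force and the opening at its end, in the units of the state.
- read_state(): the state, without advancing time (a new reading comes with each control period).
- get_image(name): name is "scene" or "top" or "wrist"; returns a dict with "img" (384x512x3 uint8, red, green, blue), "vfov" (degrees; the focal length in pixels is half the picture's height over the tangent of half this angle, whatever the lens; pixels are square), "cx", "cy" (the principal point, pixels), "world_from_camera" (4x4, takes a point from camera to world coordinates); the wrist camera has in their place "mount" (4x4, takes a point from camera to tool coordinates, whose origin is the TCP and whose axes are the flange's). Camera axes: x right, y down, z forward; pixel columns grow to the right and rows downward; lengths in mm; the calibration is good to about 2 mm. A picture is of the moment at which its call begins: read the wrist's pose just before it. There is no depth.
- job_done(): hands the job in, once; it reports no verdict.
Trained networks look in the newest picture that a camera, given by its name, has taken for a name from the list of things; names that differ only in an ending like _2 or _b are one class to them, and where a whole thing is asked for, a point or a joint stands for the part that bears it (a point fixed in the world has none). Each returns a list of dicts, best first, with "score" (0 to 1); they miss things now and then, are a little off and sometimes report something else, mostly with a low value. They report only what shows in the picture. A call takes as long as a camera call. They do not tell look-alikes from the thing itself.
- search_frame(query, camera): "box" ([left, top, width, height] in pixels, round what is visible of it).
- regions_of(query, camera): "region" (384x512 bool, what is visible of it) and "box" ([left, top, width, height] in pixels, round what is visible of it).
The state is a dict: "clock": time; "joints": joint angles; "joint_vel": joint speeds; "joint_efforts": joint torques, N m; "position": TCP position; "ee_rot": TCP orientation; "contact_force": force on the tool from outside, world axes, zero at the start; "wrist_torque": the same for the moment, N m; "gripper_width": finger opening in mm.
Only numpy, scipy, OpenCV 4.12 (cv2) and the standard library are available. Lean on these libraries where they do the work, as an engineer would, in place of code of your own. Each camera call takes 0.05 s, during which the arm holds its last target. There are 200 camera calls.

## Working session

There is one attempt and no reset: what is moved stays moved. The work goes in short steps, Python scripts to look and compute and a tool call to move; the robot and the scene stay as the last step left them, time stands still between calls to the robot, and variables do not carry over. Pictures are saved under pics/ and viewed, about 12 in all and at most 16, crops included, and the job is handed in when it is done.

Besides the shell and the picture viewer there is one more tool, called after "Request:" by a JSON object that holds its "op" and its "data". servo_tool: Moves the arm, as the interface text tells. Its arguments: {"type":"object","properties":{"turn":{"type":"array","items":{"type":"array","items":{"type":"number"}}},"dp":{"type":"array","items":{"type":"array","items":{"type":"number"}}},"fingers":{"type":"array","items":{"type":"number"}}},"required":["turn","dp","fingers"]}

```bash
ls; mkdir -p pics; python3 - <<'E'
from bench import *
import cv2
print(read_state())
for n in ("top","scene"):
    d=get_image(n); cv2.imwrite(f"pics/{n}0.png",cv2.resize(d["img"][:,:,::-1],(768,576)))
    print(n,d["vfov"],d["cx"],d["cy"],d["world_from_camera"])
    for q in ("handle0","tray","charger","lever","lever_tip","meter","remote","tin"):
        print(q,[(round(r["score"],2),[round(float(v)) for v in r["box"]]) for r in search_frame(q,n)])
E
```

```text
pics
{'clock': 0.0, 'joints': array([ 1.44759970e+00,  3.85548910e-01,  6.62753688e-03, -5.38416841e-04,
       -1.19400237e+00, -2.58619424e-01]), 'joint_vel': array([-0.00074519,  0.00035163, -0.00174899, -0.00021268, -0.00078192,
       -0.00064415]), 'joint_efforts': array([-7.03233054e-04, -3.92291343e+01,  1.88403261e+01,  4.18619469e+00,
       -4.64514946e-03, -4.07472371e-06]), 'position': array([232.62118545, 579.46092301, 230.22102456]), 'ee_rot': array([ 9.81812905e-01, -1.89847903e-01, -1.77674131e-04,  1.07820069e-03]), 'contact_force': array([-0.11529742,  0.86376205,  0.24344331]), 'wrist_torque': array([-0.0023687 ,  0.02532917,  0.02504245]), 'gripper_width': 85.29754839322794}
top 46.92501296924847 246.94200505762552 192.5593544210198 [[ 1.00827538e-02 -9.91644547e-01  1.28605718e-01  4.44878521e+02]
 [-9.99827752e-01 -1.20019595e-02 -1.41569184e-02  8.42276951e+01]
 [ 1.55821516e-02 -1.28440825e-01 -9.91594751e-01  1.41895870e+03]
 [ 0.00000000e+00  0.00000000e+00  0.00000000e+00  1.00000000e+00]]
handle0 [(0.82, [190, 202, 9, 56]), (0.75, [174, 208, 13, 50]), (0.
[... 524 characters left out ...]
1.37629185e+03]
 [ 9.91142726e-01  1.17856805e-01 -6.12035073e-02  1.84980585e+02]
 [ 1.33980478e-02 -5.47257143e-01 -8.36857283e-01  1.25943251e+03]
 [ 0.00000000e+00  0.00000000e+00  0.00000000e+00  1.00000000e+00]]
handle0 [(0.9, [330, 167, 50, 11]), (0.78, [306, 159, 13, 34]), (0.7, [268, 162, 12, 30]), (0.67, [118, 112, 102, 87]), (0.59, [286, 157, 15, 41])]
tray [(0.7, [245, 148, 77, 60]), (0.38, [112, 219, 54, 26])]
charger [(0.92, [116, 113, 103, 86])]
lever [(0.44, [210, 209, 10, 10])]
lever_tip [(0.34, [246, 149, 74, 59])]
meter [(0.65, [263, 227, 55, 42]), (0.52, [117, 110, 103, 88])]
remote [(0.58, [113, 218, 54, 28])]
tin [(0.94, [205, 234, 20, 33]), (0.26, [115, 110, 107, 88])]
```

View pics/top0.png

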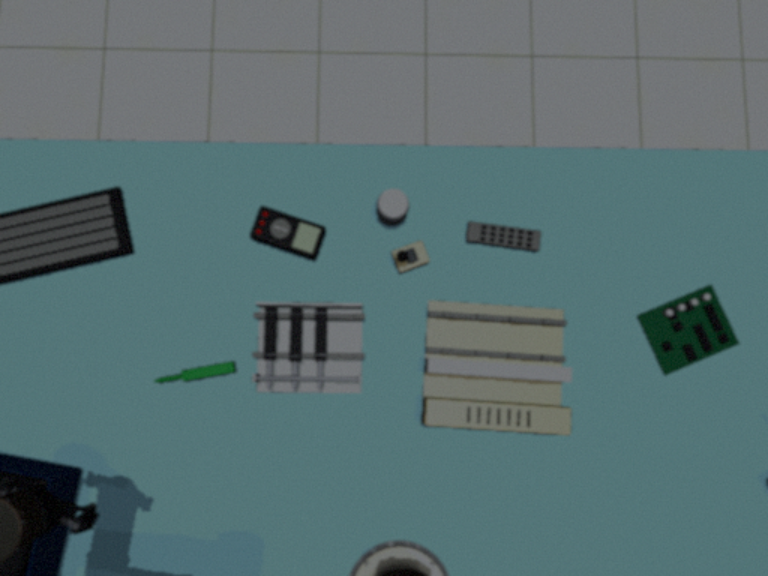

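View pics/scene0.png

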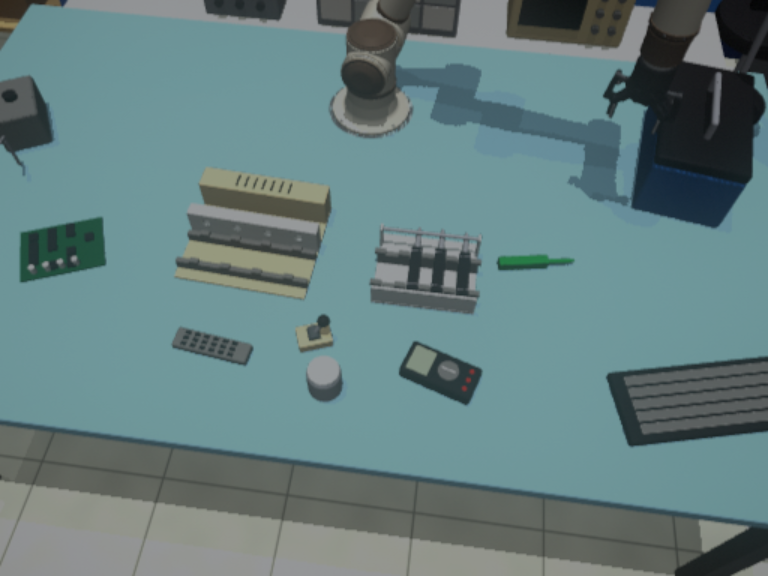

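```bash
cat > h.py <<'E'
from bench import *
import numpy as np, cv2
from scipy.spatial.transform import Rotation as R
from scipy.optimize import least_squares
def cam(name):
    s=read_state(); d=get_image(name)
    if name=="wrist":
        T=np.eye(4); T[:3,:3]=R.from_quat(s["ee_rot"]).as_matrix(); T[:3,3]=s["position"]; W=T@np.array(d["mount"])
    else: W=np.array(d["world_from_camera"])
    H,Wd=d["img"].shape[:2]; f=H/2/np.tan(np.radians(d["vfov"]/2))
    return dict(img=d["img"],W=W,f=f,cx=d["cx"],cy=d["cy"])
def save(c,fn): np.savez(fn,**c)
def load(fn): 
    z=np.load(fn); return {k:z[k] if z[k].ndim else float(z[k]) for k in z}
def ray(c,u,v,z):
    d=c["W"][:3,:3]@np.array([(u-c["cx"])/c["f"],(v-c["cy"])/c["f"],1]); o=c["W"][:3,3]
    return o+d*(z-o[2])/d[2]
def proj(c,P):
    P=np.atleast_2d(P); q=(P-c["W"][:3,3])@c["W"][:3,:3]
    return np.c_[c["cx"]+c["f"]*q[:,0]/q[:,2], c["cy"]+c["f"]*q[:,1]/q[:,2]]
def place(p,L):  # p=(x,y,yaw)
    L=np.atleast_2d(L).astype(float); c,s=np.cos(p[2]),np.sin(p[2])
    return np.c_[p[0]+c*L[:,0]-s*L[:,1], p[1]+s*L[:,0]+c*L[:,1], L[:,2]]
def fit(obs,p0,off=False):
    # obs: list of (cam,[(u,v,lx,ly,lz)..])
    def res(p): return np.concatenate([(proj(c,place(p,[o[2:] for o in L]))-np.array([o[:2] for o in L])).ravel() for c,L in obs])
    r=least_squares(res,p0,loss="soft_l1",x_scale=[10,10,.05]); return r.x,res(r.x).reshape(-1,2)
E
python3 - <<'E'
from h import *
c=cam("top"); save(c,"top0.npz")
g=lambda u,v,z: np.round(ray(c,u/1.5,v/1.5,z),0)[:2]
print("tray base", [g(*p,6) for p in ((255,392),(361,393))],"lip",[g(*p,58) for p in((257,303),(363,305))])
print("chg plate top near/far", [g(*p,72) for p in((424,373),(571,383),(426,357),(571,367))])
print("housing",[g(*p,80) for p in((424,425),(571,434),(424,400),(571,406))])
print("ball",g(403,257,60),"box",g(410,257,25),"meter",g(288,233,34),"remote",g(503,236,18),"tin",g(393,203,75), "green",g(232,368,15),g(157,380,15))
w=get_image("wrist"); print(w["mount"],w["vfov"],w["cx"],w["cy"])
E
```

```text
tray base [array([407., 304.]), array([407.,  82.])] lip [array([589., 298.]), array([588.,  80.])]
chg plate top near/far [array([450., -45.]), array([ 433., -342.]), array([482., -49.]), array([ 465., -343.])]
housing [array([347., -44.]), array([ 332., -337.]), array([396., -44.]), array([ 387., -338.])]
ball [689.  -2.] box [695. -19.] meter [742. 241.] remote [ 745. -221.] tin [800.  20.] green [456. 352.] [430. 507.]
[[ 1.36793083e-03 -9.56364497e-01 -2.92173028e-01  7.46794280e+01]
 [ 9.99998244e-01  1.68250749e-03 -8.25408154e-04  5.24912943e-01]
 [ 1.28097436e-03 -2.92171385e-01  9.56365119e-01 -1.42804091e+02]
 [ 0.00000000e+00  0.00000000e+00  0.00000000e+00  1.00000000e+00]] 69.8061048184523 255.96803291703924 191.8043244992277
```

Request:
{"op": "servo_tool", "data": {"turn": [[0,0,0.08],[0,0,0.08],[0,0,0.08],[0,0,0.08],[0,0,0.06]], "dp": [[0.027,-0.04,0],[0.027,-0.04,0],[0.027,-0.04,0],[0.027,-0.04,0],[0.027,-0.04,0]], "fingers": [0.04,0.04,0.04,0.04,0.04]}}

```text
clock: 1.62
position: [369.3, 376.9, 230.9]
ee_rot: [1.0, 0.009, 0.001, -0.0]
contact_force: [0.8, 1.2, 0.2]
gripper_width: 39.9
```

Request:
{"op": "servo_tool", "data": {"turn": [[0,0,0],[0,0,0],[0,0,0],[0,0,0],[0,0,0]], "dp": [[0.027,-0.04,-0.01],[0.027,-0.04,-0.01],[0.027,-0.04,-0.01],[0.027,-0.04,-0.01],[0,0,0]], "fingers": [0.04,0.04,0.04,0.04,0.04]}}

```text
clock: 2.25
position: [481.6, 209.5, 191.3]
ee_rot: [1.0, 0.007, 0.002, -0.002]
contact_force: [-0.9, 0.7, -0.1]
gripper_width: 40.1
```

```bash
python3 - <<'E'
from h import *
c=cam("wrist"); save(c,"w_tray.npz"); cv2.imwrite("pics/wtray.png",cv2.resize(c["img"][:,:,::-1],(800,600),interpolation=cv2.INTER_CUBIC))
E
```

Request:
{"op": "servo_tool", "data": {"turn": [[0,0,0],[0,0,0],[0,0,0],[0,0,0],[0,0,0]], "dp": [[0.003,-0.06,0],[0.003,-0.06,0],[0.003,-0.06,0],[0.003,-0.06,0],[0.003,-0.06,0]], "fingers": [0.04,0.04,0.04,0.04,0.04]}}

```text
clock: 2.92
position: [498.2, -87.9, 195.1]
ee_rot: [1.0, 0.017, 0.007, -0.004]
contact_force: [1.2, 0.3, -0.1]
gripper_width: 40.3
```

Request:
{"op": "servo_tool", "data": {"turn": [[0,0,0],[0,0,0],[0,0,0],[0,0,0],[0,0,0]], "dp": [[0.003,-0.05,0],[0.003,-0.05,0],[0,0,0],[0,0,0],[0,0,0]], "fingers": [0,0,0,0,0]}}

```text
clock: 3.55
position: [506.5, -189.1, 197.4]
ee_rot: [1.0, 0.018, 0.01, -0.003]
contact_force: [0.4, 0.2, -1.0]
gripper_width: 0.2
```

```bash
python3 - <<'E'
from h import *
c=cam("wrist"); save(c,"w_chg.npz"); cv2.imwrite("pics/wchg.png",cv2.resize(c["img"][:,:,::-1],(800,600),interpolation=cv2.INTER_CUBIC))
E
```

Request:
{"op": "servo_tool", "data": {"turn": [[0,0,0],[0,0,0],[0,0,0],[0,0,0],[0,0,0]], "dp": [[0.04,0.06,0],[0.04,0.06,0],[0.03,0.06,0],[0,0,0],[0,0,0]], "fingers": [0,0,0,0,0]}}

```text
clock: 4.22
position: [604.6, -21.1, 198.3]
ee_rot: [1.0, 0.022, 0.011, -0.003]
contact_force: [-0.5, -0.7, -0.4]
gripper_width: 0.1
```

```bash
python3 - <<'E'
from h import *
c=cam("wrist"); save(c,"w_lev.npz")
b=proj(c,[690,-8,40])[0]; u,v=[int(t) for t in b]; print(u,v,read_state()["position"])
x0=max(0,min(312,u-100));y0=max(0,min(234,v-75)); print(x0,y0)
cv2.imwrite("pics/wlev.png",cv2.resize(c["img"][y0:y0+150,x0:x0+200,::-1],(800,600),interpolation=cv2.INTER_CUBIC))
E
```

```text
247 99 [604.64113358 -21.44254236 198.32498272]
147 24
```

View pics/wtray.png

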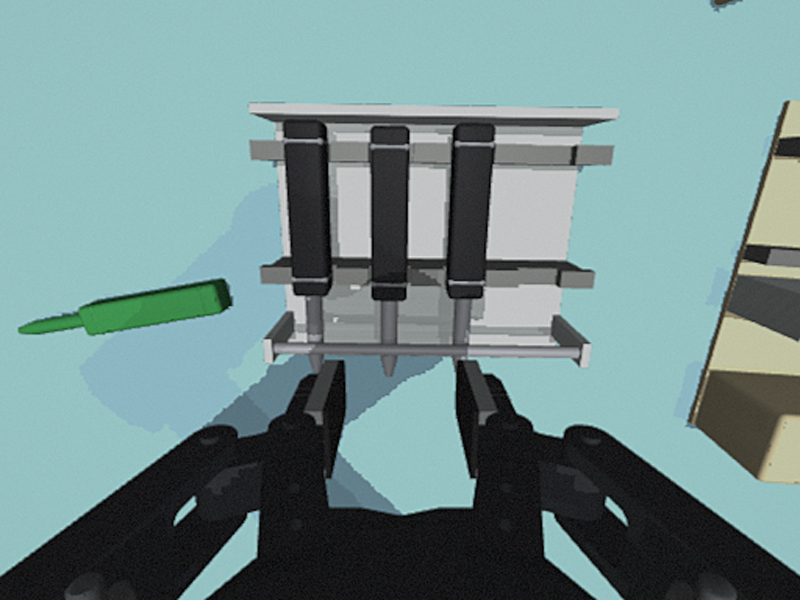

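View pics/wchg.png

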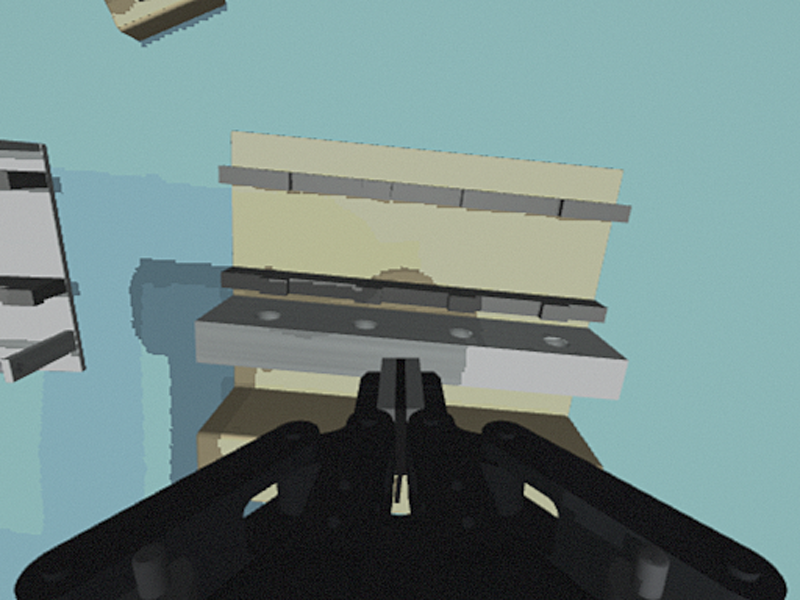

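View pics/wlev.png

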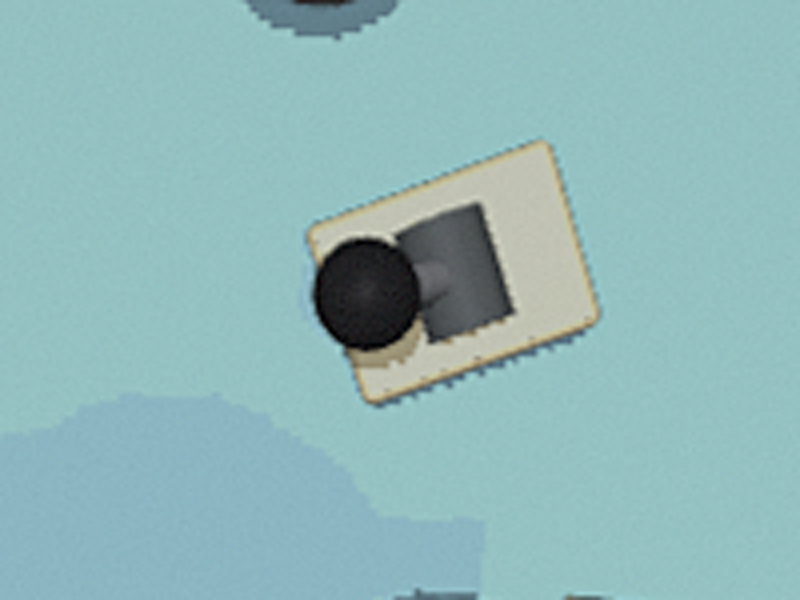

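```bash
python3 - <<'E'
from h import *
t,g,l=load("w_tray.npz"),load("w_chg.npz"),load("w_lev.npz")
k=1.5625; S=lambda L:[(a/k,b/k,*r) for a,b,*r in L]
T=S([(249,103,100,110,58),(618,109,100,-110,58),(268,350,-55,107,61),(586,353,-55,-107,61),(303,140,80,78,60),(390,140,80,26,60),(477,140,80,-26,60)])
p,r=fit([(t,T)],[492,191,0]); print("tray",p.round(3)); print(r.round(1).tolist())
print("bay butt px (handle x=110 top mid z60) & shoulder",(proj(t,place(p,[(90,y,60) for y in(78,26,-26)]))*k).round(), (proj(t,place(p,[(-20,y,60) for y in(78,26,-26)]))*k).round().tolist())
G=S([(197,321,-20,146,72),(627,359,-20,-146,72),(196,361,-50,146,72),(620,399,-50,-146,72),(269,316,-20,105,48),(366,325,-20,35,48),(461,333,-20,-35,48),(556,342,-20,-105,48)])
q,r=fit([(g,G)],[491,-194,-.057]); print("chg",q.round(3)); print(r.round(1).tolist())
print("rail check (220,166),(630,206)",(proj(g,place(q,[(80,146,29),(80,-146,29)]))*k).round())
np.save("poses.npy",np.array([p,q]))
C=[ray(l,147+u/4,24+v/4,25) for u,v in((310,230),(547,143),(598,318),(375,402))]
print("box",np.round(C,1)[:,:2].tolist(),"centre",np.mean(C,0).round(1)); d=C[0]-C[1]; d/=np.linalg.norm(d); print("on dir",d.round(3))
print("ball z66",ray(l,147+367/4,24+294/4,66).round(1))
E
```

```text
tray [4.92399e+02 1.90973e+02 3.00000e-03]
[[-0.6, 0.1], [1.5, -0.4], [1.8, -1.3], [-2.6, -0.4], [0.1, -0.2], [-0.1, 0.6], [-0.3, 1.4]]
bay butt px (handle x=110 top mid z60) & shoulder [[302. 122.]
 [390. 123.]
 [478. 124.]] [[311.0, 299.0], [389.0, 300.0], [467.0, 302.0]]
chg [ 4.93501e+02 -2.00574e+02 -5.40000e-02]
[[-1.1, -0.0], [1.4, 0.5], [0.6, 0.9], [-0.7, 0.3], [-0.5, -0.4], [-0.5, -0.5], [0.3, -0.1], [0.6, -0.4]]
rail check (220,166),(630,206) [[219. 166.]
 [632. 205.]]
box [[708.3, 18.3], [732.5, -43.9], [689.3, -61.1], [664.1, -0.6]] centre [698.6 -21.8  25. ]
on dir [-0.363  0.932  0.   ]
ball z66 [ 6.905e+02 -3.000e-01  6.600e+01]
```

```bash
cat > plan.py <<'E'
import sys
from h import *
def plan(x,y,z,yaw=0,tilt=0):
    s=read_state(); Rt=R.from_euler("z",yaw)*R.from_euler("y",-tilt)*R.from_matrix(np.diag([1.,-1,-1]))
    return (np.array([x,y,z])-s["position"]).round(1),(Rt*R.from_quat(s["ee_rot"]).inv()).as_rotvec().round(3)
if __name__=="__main__":
    print(*plan(*map(float,sys.argv[1:])),read_state()["gripper_width"].round(1),read_state()["contact_force"].round(1))
E
python3 plan.py 690.5 0 50 .372
```

```text
Traceback (most recent call last):
  File "plan.py", line 7, in <module>
    print(*plan(*map(float,sys.argv[1:])),read_state()["gripper_width"].round(1),read_state()["contact_force"].round(1))
                                          ^^^^^^^^^^^^^^^^^^^^^^^^^^^^^^^^^^^
AttributeError: 'float' object has no attribute 'round'
```

```bash
sed -i 's/read_state()\["gripper_width"\].round(1)/round(read_state()["gripper_width"],1)/' plan.py; python3 plan.py 690.5 0 50 .372
```

```text
[  85.9   21.4 -148.3] [-0.011  0.02   0.329] -0.2 [-0.1  0.2 -1.1]
```

Request:
{"op": "servo_tool", "data": {"turn": [[-0.003,0.005,0.083],[-0.003,0.005,0.083],[-0.003,0.005,0.083],[-0.003,0.005,0.083],[0,0,0]], "dp": [[0.022,0.005,-0.01],[0.022,0.005,-0.015],[0.022,0.005,-0.015],[0.02,0.006,-0.02],[0,0,0]], "fingers": [0.05,0.05,0.05,0.05,0.05]}}

```text
clock: 4.9
position: [690.2, -5.2, 138.9]
ee_rot: [0.982, 0.189, 0.0, 0.0]
contact_force: [-1.1, -0.1, -0.6]
gripper_width: 50.3
```

```bash
python3 plan.py 690.5 0 50 .372
```

```text
[  0.3   5.2 -88.9] [ 0.001  0.001 -0.007] 50.3 [-1.1 -0.1 -0.6]
```

Request:
{"op": "servo_tool", "data": {"turn": [[0,0,0],[0,0,0],[0,0,0],[0,0,0],[0,0,0]], "dp": [[0,0.002,-0.025],[0,0.002,-0.025],[0,0.001,-0.025],[0,0,-0.014],[0,0,0]], "fingers": [0.05,0.05,0.05,0.05,0.05]}}

```text
clock: 5.52
position: [688.9, -4.8, 54.7]
ee_rot: [0.983, 0.184, 0.004, 0.001]
contact_force: [-1.1, -0.4, 0.1]
gripper_width: 50.1
```

Request:
{"op": "servo_tool", "data": {"turn": [[0,0,0],[0,0,0],[0,0,0],[0,0,0],[0,0,0]], "dp": [[0.004,-0.0105,0],[0.004,-0.0105,0],[0.004,-0.0105,0],[0.004,-0.0105,0],[0.004,-0.0105,0]], "fingers": [0.05,0.05,0.05,0.05,0.05]}}

```text
clock: 6.15
position: [710.6, -56.7, 58.8]
ee_rot: [0.983, 0.183, 0.007, -0.002]
contact_force: [-11.1, 34.5, 10.2]
gripper_width: 50.1
```

```bash
python3 plan.py 711.7 -55.4 50 .372
```

```text
[ 1.1  1.3 -8.8] [-0.007  0.012  0.004] 50.1 [-11.1  34.5  10.2]
```

Request:
{"op": "servo_tool", "data": {"turn": [[0,0,0],[0,0,0],[0,0,-0.09],[0,0,-0.09],[0,0,-0.09]], "dp": [[-0.003,0.008,0],[0,0,0.05],[0,0,0.05],[-0.03,0.04,0],[-0.04,0.05,0]], "fingers": [0.05,0.05,0.05,0.04,0.04]}}

```text
clock: 6.78
position: [638.8, 36.6, 159.0]
ee_rot: [0.999, 0.041, 0.006, -0.001]
contact_force: [0.1, 1.8, 0.4]
gripper_width: 40.1
```

Request:
{"op": "servo_tool", "data": {"turn": [[0,0,-0.09],[0,0,0],[0,0,0],[0,0,0],[0,0,0]], "dp": [[-0.04,0.05,0],[-0.04,0.05,0],[-0.03,0.04,0],[0,0,0],[0,0,0]], "fingers": [0.04,0.04,0.04,0.04,0.04]}}

```text
clock: 7.4
position: [527.5, 177.2, 160.2]
ee_rot: [1.0, -0.004, 0.009, 0.001]
contact_force: [0.6, -0.1, 0.2]
gripper_width: 40.4
```

```bash
python3 plan.py 525.5 165 31 0.003;python3 - <<'E'
from h import *
c=cam("wrist"); save(c,"w1.npz"); cv2.imwrite("pics/w1.png",cv2.resize(c["img"][:,:,::-1],(800,600),interpolation=cv2.INTER_CUBIC))
t=cam("top"); b=proj(t,[690,-8,40])[0].astype(int); cv2.imwrite("pics/t1.png",cv2.resize(t["img"][b[1]-20:b[1]+20,b[0]-25:b[0]+25,::-1],(500,400),interpolation=cv2.INTER_CUBIC))
p=np.load("poses.npy")[0]; print((proj(c,place(p,[(x,-26,60) for x in(90,-20)]))*1.5625).round())
E
```

```text
[  -2.   -12.2 -129.2] [0.001 0.018 0.01 ] 40.4 [ 0.6 -0.1  0.2]
[[420. 208.]
 [419. 387.]]
```

View pics/w1.png

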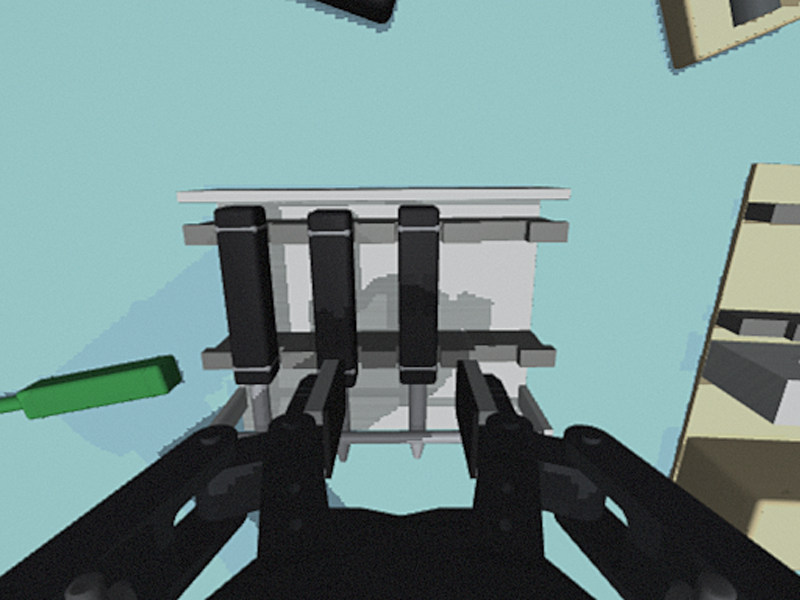

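Request:
{"op": "servo_tool", "data": {"turn": [[0,0.006,0.005],[0,0.006,0.005],[0,0.006,0],[0,0,0],[0,0,0]], "dp": [[-0.002,-0.012,-0.015],[0,0,-0.035],[0,0,-0.035],[0,0,-0.025],[0,0,0]], "fingers": [0.04,0.04,0.04,0.04,0.04]}}

```text
clock: 8.12
position: [526.3, 156.1, 42.9]
ee_rot: [1.0, -0.004, -0.003, 0.001]
contact_force: [-0.5, 2.7, -0.1]
gripper_width: 39.9
```

```bash
python3 plan.py 525.5 165 31 0.003
```

```text
[ -0.8   8.9 -11.9] [ 0.003 -0.005  0.011] 39.9 [-0.5  2.7 -0.1]
```

Request:
{"op": "servo_tool", "data": {"turn": [[0,0,0.005],[0,0,0.005],[0,0,0],[0,0,0],[0,0,0]], "dp": [[0,0.004,0],[0,0.004,-0.005],[0,0,-0.006],[0,0,0],[0,0,0]], "fingers": [0.04,0.04,0.04,0.04,0.04]}}

```text
clock: 8.75
position: [527.9, 164.1, 33.6]
ee_rot: [1.0, 0.001, -0.001, 0.001]
contact_force: [0.2, 0.0, 0.5]
gripper_width: 39.7
```

```bash
python3 plan.py 525.5 165 31 0.003
```

```text
[-2.4  0.9 -2.6] [ 0.001 -0.002  0.001] 39.7 [0.2 0.  0.5]
```

Close, with a small correction.

Request:
{"op": "servo_tool", "data": {"turn": [[0,0,0],[0,0,0],[0,0,0],[0,0,0],[0,0,0]], "dp": [[-0.002,0.001,-0.002],[0,0,0],[0,0,0],[0,0,0],[0,0,0]], "fingers": [0.04,0,0,0,0]}}

```text
clock: 9.38
position: [525.8, 165.2, 31.9]
ee_rot: [1.0, 0.001, -0.001, 0.0]
contact_force: [-0.2, -0.9, 0.9]
gripper_width: 23.0
```

```bash
cat > tilt.py <<'E'
# rotate about the tray rail: python3 tilt.py target_tilt ; prints total shift of TCP from now for turn about pivot
import sys
from h import *
from plan import plan
p=np.load("poses.npy")[0]; a=float(sys.argv[1]); n=int(sys.argv[2])
s=read_state(); P=s["position"]; z=R.from_quat(s["ee_rot"]).as_matrix()[:,2]; t0=np.arctan2(z[0],-z[2]); print("tilt now",t0.round(3),P.round(1),round(s["gripper_width"],1),s["contact_force"].round(1),s["wrist_torque"].round(2))
piv=place(p,[(-8,0,36)])[0]; v=P-piv; v[1]=0; prev=v
for i in range(1,n+1):
    w=R.from_euler("y",-(a-t0)*i/n).apply(v); print("row",(-(a-t0)/n).round(4),(w-prev).round(1)); prev=w
E
python3 tilt.py 0.33 5
```

```text
tilt now -0.001 [525.8 165.2  31.9] 23.0 [-0.2 -0.9  0.9] [0.04 0.06 0.03]
row -0.0662 [0.2 0.  2.8]
row -0.0662 [-0.   0.   2.8]
row -0.0662 [-0.2  0.   2.7]
row -0.0662 [-0.4  0.   2.7]
row -0.0662 [-0.5  0.   2.7]
```

Request:
{"op": "servo_tool", "data": {"turn": [[0,-0.066,0],[0,-0.066,0],[0,-0.066,0],[0,-0.066,0],[0,-0.066,0]], "dp": [[0,0,0.003],[0,0,0.003],[0,0,0.003],[0,0,0.003],[0,0,0.003]], "fingers": [0,0,0,0,0]}}

```text
clock: 10.0
position: [545.1, 160.2, 54.5]
ee_rot: [0.989, -0.002, 0.146, 0.009]
contact_force: [2.0, -1.5, -1.1]
gripper_width: 23.0
```

```bash
python3 tilt.py 0.36 1
```

```text
tilt now 0.293 [545.1 160.2  54.5] 23.0 [ 2.  -1.5 -1.1] [-0.08  0.49 -0.06]
row -0.0668 [-1.4  0.   4. ]
```

Request:
{"op": "servo_tool", "data": {"turn": [[0,0,0],[0,0,0],[0,0,0],[0,0,0],[0,0,0]], "dp": [[0.005,0.004,0.002],[0.013,0,0.004],[0.013,0,0.004],[0.013,0,0.004],[0.01,0,0.003]], "fingers": [0,0,0,0,0]}}

```text
clock: 10.62
position: [595.9, 160.6, 68.3]
ee_rot: [0.99, -0.0, 0.142, 0.012]
contact_force: [-0.2, -0.0, -1.9]
gripper_width: 23.1
```

```bash
python3 plan.py 525 165 150 0 0.3; python3 - <<'E'
from h import *
c=cam("wrist"); save(c,"w2.npz"); s=cam("scene"); b=proj(s,[560,165,60])[0].astype(int)
a=s["img"][b[1]-45:b[1]+45,b[0]-60:b[0]+60]
cv2.imwrite("pics/w2.png",np.hstack([cv2.resize(c["img"][:,:,::-1],(400,300)),cv2.resize(a[:,:,::-1],(400,300),interpolation=cv2.INTER_CUBIC)]))
E
```

```text
[-70.9   4.4  81.7] [ 0.024 -0.015  0.005] 23.1 [-0.2 -0.  -1.9]
```

View pics/w2.png

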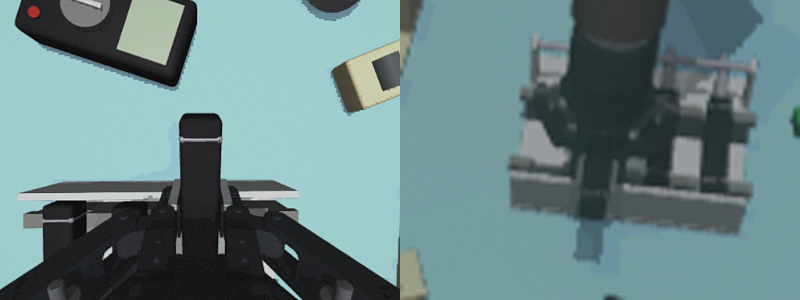

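Request:
{"op": "servo_tool", "data": {"turn": [[0,0,0],[0,0,0],[0.006,0.07,0],[0.006,0.07,0],[0.006,0.07,-0.01]], "dp": [[0,0,0.035],[0,0,0.035],[0,-0.03,0],[0,-0.05,0],[0,-0.05,0]], "fingers": [0,0,0,0,0]}}

```text
clock: 11.35
position: [590.3, 28.9, 136.6]
ee_rot: [1.0, -0.002, 0.03, 0.005]
contact_force: [0.9, -1.2, -2.3]
gripper_width: 22.8
```

Request:
{"op": "servo_tool", "data": {"turn": [[0,0.03,-0.015],[0,0.03,-0.015],[0,0.03,-0.015],[0,0,0],[0,0,0]], "dp": [[0,-0.05,0],[0,-0.05,0],[0,-0.03,0],[0,0,0],[0,0,0]], "fingers": [0,0,0,0,0]}}

```text
clock: 11.98
position: [586.1, -109.0, 133.0]
ee_rot: [0.999, -0.029, -0.02, 0.006]
contact_force: [0.2, -0.5, -2.7]
gripper_width: 23.1
```

```bash
python3 plan.py 602 -101.3 100 -0.054 0
```

```text
[ 15.9   7.7 -33. ] [ 0.011 -0.04   0.003] 23.1 [ 0.2 -0.5 -2.7]
```

Request:
{"op": "servo_tool", "data": {"turn": [[0.005,-0.02,0.002],[0.005,-0.02,0],[0,0,0],[0,0,0],[0,0,0]], "dp": [[0.007,0.004,0],[0.007,0.004,-0.015],[0,0,-0.015],[0,0,0],[0,0,0]], "fingers": [0,0,0,0,0]}}

```text
clock: 12.6
position: [600.7, -96.5, 102.5]
ee_rot: [1.0, -0.025, 0.002, 0.0]
contact_force: [0.7, 0.5, -1.9]
gripper_width: 23.6
```

```bash
python3 plan.py 602 -101.3 34 -0.054 0; python3 - <<'E'
from h import *
c=cam("wrist"); s=read_state()
T=R.from_quat(s["ee_rot"]).as_matrix(); f=lambda L:T@np.array(L)+s["position"]
a=cv2.resize(c["img"][:,:,::-1],(800,600),interpolation=cv2.INTER_CUBIC)
for L in ((57,12,-28),(57,-12,-28),(57,0,-28),(57,12,-4),(57,-12,-4)):
    u,v=(proj(c,f(L))[0]*1.5625).round().astype(int); print(u,v)
    cv2.circle(a,(int(u),int(v)),2,(0,0,255),-1)
q=np.load("poses.npy")[1]
for y in(105,35,-35,-105):
    for L in ((-20,y,48),(80,y,36),(68,y+10,36),(68,y-10,36)):
        u,v=(proj(c,place(q,[L]))[0]*1.5625).round().astype(int); cv2.circle(a,(int(u),int(v)),2,(0,255,0),-1)
cv2.imwrite("pics/w3.png",a)
E
```

```text
[  1.3  -4.8 -68.5] [ 0.001  0.004 -0.005] 23.6 [ 0.7  0.5 -1.9]
443 238
354 237
399 237
436 226
361 226
```

View pics/w3.png

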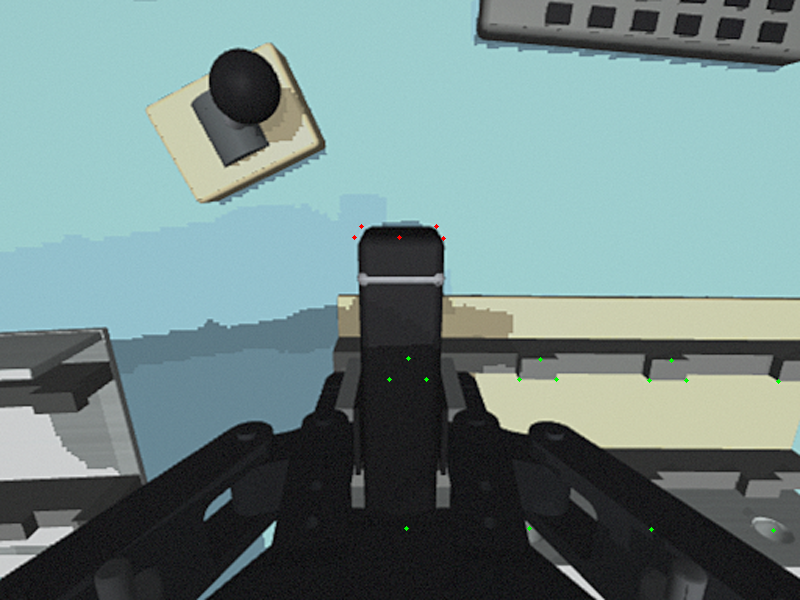

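Request:
{"op": "servo_tool", "data": {"turn": [[0,0.002,-0.002],[0,0.002,-0.002],[0,0,0],[0,0,0],[0,0,0]], "dp": [[0.001,-0.004,-0.02],[0,-0.001,-0.02],[0,0,-0.015],[0,0,-0.006],[0,0,0]], "fingers": [0,0,0,0,0]}}

```text
clock: 13.28
position: [604.0, -101.7, 42.8]
ee_rot: [1.0, -0.026, 0.003, 0.001]
contact_force: [-0.2, 0.3, -2.3]
gripper_width: 23.2
```

```bash
python3 plan.py 602 -101.3 34 -0.054 0
```

```text
[-2.   0.4 -8.8] [ 0.001  0.006 -0.001] 23.2 [-0.2  0.3 -2.3]
```

Request:
{"op": "servo_tool", "data": {"turn": [[0,0.003,0],[0,0.002,0],[0,0,0],[0,0,0],[0,0,0]], "dp": [[-0.001,0,-0.004],[-0.001,0,-0.005],[0,0,0],[0,0,0],[0,0,0]], "fingers": [0,0,0,0,0]}}

```text
clock: 13.9
position: [603.1, -101.6, 35.1]
ee_rot: [1.0, -0.026, 0.002, 0.001]
contact_force: [-0.1, -0.4, -1.5]
gripper_width: 23.1
```

```bash
python3 plan.py 602 -101.3 34 -0.054 0
```

```text
[-1.1  0.3 -1.1] [ 0.001  0.004 -0.002] 23.1 [-0.1 -0.4 -1.5]
```

Request:
{"op": "servo_tool", "data": {"turn": [[0,0.003,0],[0,0,0],[0,0,0],[0,0,0],[0,0,0]], "dp": [[-0.005,0.0005,-0.001],[-0.006,0.0003,0],[-0.006,0.0003,0],[-0.006,0.0003,0],[-0.003,0,0]], "fingers": [0,0,0,0,0]}}

```text
clock: 14.52
position: [575.1, -100.0, 34.2]
ee_rot: [1.0, -0.026, 0.001, 0.001]
contact_force: [0.6, -0.1, -2.3]
gripper_width: 22.7
```

```bash
python3 plan.py 577 -99.9 33 -0.054 0
```

```text
[ 1.9  0.1 -1.2] [ 0.001  0.001 -0.002] 22.7 [ 0.6 -0.1 -2.3]
```

Request:
{"op": "servo_tool", "data": {"turn": [[0,0,0],[0,0,0],[0,0,0],[0,0,0],[0,0,0]], "dp": [[-0.008,0.0004,0],[-0.008,0.0004,-0.0005],[-0.008,0.0004,0],[-0.008,0.0004,0],[-0.003,0.0002,0]], "fingers": [0,0,0,0,0]}}

```text
clock: 15.15
position: [537.5, -98.1, 33.9]
ee_rot: [1.0, -0.026, 0.001, 0.0]
contact_force: [1.1, -0.1, -2.8]
gripper_width: 23.4
```

```bash
python3 plan.py 532.1 -97.5 32 -0.054 0
```

```text
[-5.4  0.6 -1.9] [ 0.001  0.002 -0.002] 23.4 [ 1.1 -0.1 -2.8]
```

Keep pushing until contact with the plate, lowering onto the pads.

Request:
{"op": "servo_tool", "data": {"turn": [[0,0,0],[0,0,0],[0,0,0],[0,0,0],[0,0,0]], "dp": [[-0.002,0.0003,-0.001],[-0.002,0.0003,-0.001],[-0.002,0.0001,0],[-0.002,0.0001,0],[-0.002,0.0001,0]], "fingers": [0,0,0,0,0]}}

```text
clock: 15.78
position: [532.4, -97.1, 33.1]
ee_rot: [1.0, -0.025, 0.007, 0.0]
contact_force: [5.2, -1.9, -3.8]
gripper_width: 22.9
```

```bash
python3 plan.py 532.1 -97.5 32 -0.054 0
```

```text
[-0.3 -0.4 -1.1] [ 0.001  0.013 -0.004] 22.9 [ 5.2 -1.9 -3.8]
```

Request:
{"op": "servo_tool", "data": {"turn": [[0,0.006,0],[0,0.006,-0.002],[0,0,0],[0,0,0],[0,0,0]], "dp": [[-0.003,0.0001,-0.001],[-0.003,0.0001,-0.001],[-0.003,0.0001,0],[-0.003,0,0],[-0.003,0,0]], "fingers": [0,0,0,0,0]}}

```text
clock: 16.4
position: [533.0, -96.5, 35.3]
ee_rot: [1.0, -0.023, 0.017, 0.0]
contact_force: [6.2, -0.9, -5.8]
gripper_width: 22.9
```

```bash
python3 plan.py 532.1 -97.5 32 -0.054 0
```

```text
[-0.9 -1.  -3.3] [ 0.002  0.035 -0.007] 22.9 [ 6.2 -0.9 -5.8]
```

Request:
{"op": "servo_tool", "data": {"turn": [[0,0.018,-0.003],[0,0.017,-0.003],[0,0,0],[0,0,0],[0,0,0]], "dp": [[0,-0.0005,-0.001],[-0.001,-0.0005,-0.001],[0,0,0],[0,0,0],[0,0,0]], "fingers": [0,0,0,0,0]}}

```text
clock: 17.02
position: [532.1, -97.2, 33.4]
ee_rot: [1.0, -0.027, -0.001, 0.001]
contact_force: [2.8, 0.4, -1.8]
gripper_width: 23.2
```

```bash
python3 plan.py 532.1 -97.5 32 -0.054 0
```

```text
[ 0.  -0.3 -1.4] [ 0.001 -0.002 -0.001] 23.2 [ 2.8  0.4 -1.8]
```

Request:
{"op": "servo_tool", "data": {"turn": [[0,0,0],[0,0,0],[0,0,0],[0,0,0],[0,0,0]], "dp": [[-0.001,0,-0.001],[0,0,-0.001],[0,0,0],[0,0,0],[0,0,0]], "fingers": [0,0,0.045,0.045,0.045]}}

```text
clock: 17.65
position: [528.8, -97.6, 31.3]
ee_rot: [1.0, -0.027, -0.003, 0.001]
contact_force: [0.8, -0.7, -0.4]
gripper_width: 45.3
```

Request:
{"op": "servo_tool", "data": {"turn": [[0,0,0],[0,0,0],[0,0,0],[0,0,0],[0,0,0]], "dp": [[0,0,0.02],[0,0,0.035],[0.02,0,0.035],[0.02,0,0.03],[0,0,0]], "fingers": [0.045,0.045,0.045,0.04,0.04]}}

```text
clock: 18.27
position: [566.2, -97.9, 154.0]
ee_rot: [1.0, -0.027, -0.007, 0.001]
contact_force: [0.7, -0.5, -0.6]
gripper_width: 39.7
```

```bash
cat > chk.py <<'E'
import sys
from h import *
c=cam("wrist"); q=np.load("poses.npy")[1]; p=np.load("poses.npy")[0]
a=cv2.resize(c["img"][:,:,::-1],(800,600),interpolation=cv2.INTER_CUBIC)
for y in map(float,sys.argv[2:]):   # home handle outline (grip top face, tips)
    L=place(q,[(-20,y-12,60),(-20,y+12,60),(90,y+12,60),(90,y-12,60)])
    cv2.polylines(a,[(proj(c,L)*1.5625).round().astype(np.int32)],True,(0,0,255),1)
for y in (78,26):
    L=place(p,[(-20,y-12,60),(-20,y+12,60),(90,y+12,60),(90,y-12,60)])
    cv2.polylines(a,[(proj(c,L)*1.5625).round().astype(np.int32)],True,(0,255,0),1)
cv2.imwrite(f"pics/{sys.argv[1]}.png",a); print(read_state()["position"],read_state()["contact_force"])
E
python3 chk.py c1 105
```

```text
[564.26518676 -97.87537166 152.32412716] [-1.17994392 -0.41745989 -0.13125987]
```

View pics/c1.png

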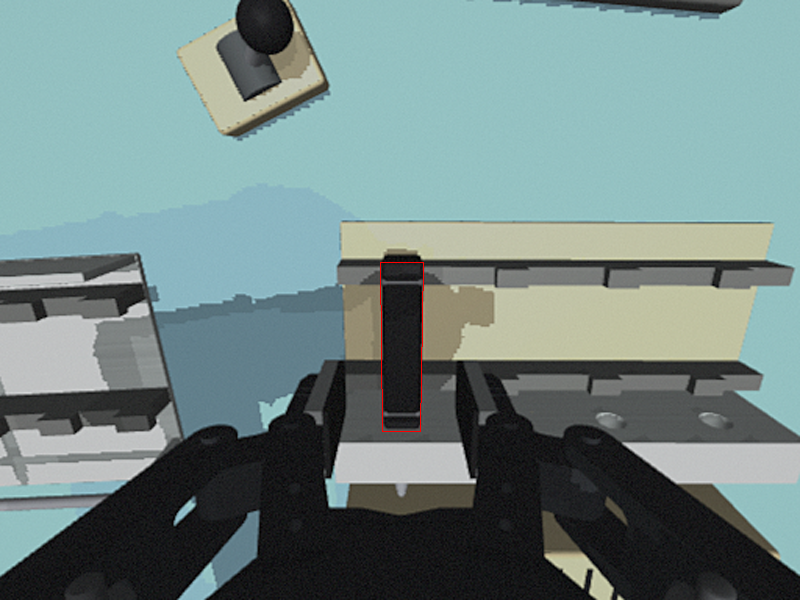

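Request:
{"op": "servo_tool", "data": {"turn": [[0,0,0.011],[0,0,0.011],[0,0,0.011],[0,0,0.011],[0,0,0.011]], "dp": [[-0.008,0.05,0],[-0.008,0.05,0],[-0.008,0.05,0],[-0.008,0.05,0],[-0.008,0.05,0]], "fingers": [0.04,0.04,0.04,0.04,0.04]}}

```text
clock: 18.95
position: [515.1, 153.3, 145.0]
ee_rot: [1.0, -0.004, -0.017, 0.004]
contact_force: [1.0, -0.1, -0.3]
gripper_width: 40.1
```

Request:
{"op": "servo_tool", "data": {"turn": [[0,0,0],[0,0,0],[0,0,0],[0,0,0],[0,0,0]], "dp": [[0,0.04,0],[0,0.015,0],[0,0,0],[0,0,0],[0,0,0]], "fingers": [0.04,0.04,0.04,0.04,0.04]}}

```text
clock: 19.58
position: [509.7, 207.8, 140.3]
ee_rot: [1.0, -0.003, -0.022, 0.007]
contact_force: [-0.2, -0.4, 0.0]
gripper_width: 40.1
```

```bash
python3 plan.py 525.4 217.1 31 0.003; python3 chk.py c2 105
```

```text
[  15.7    9.3 -109.3] [ 0.014 -0.044  0.009] 40.1 [-0.2 -0.4  0. ]
[509.68598747 207.72312717 140.31127588] [-0.433732   -0.72804282  0.82460161]
```

View pics/c2.png

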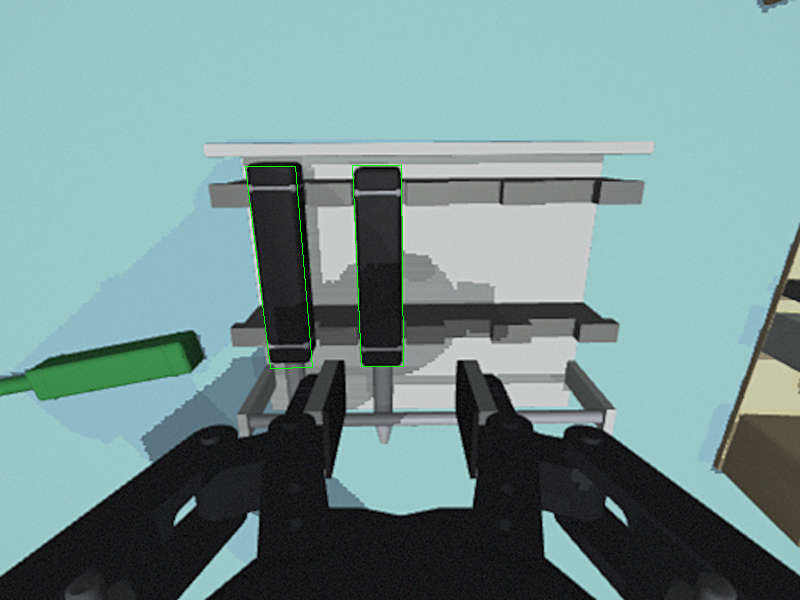

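Request:
{"op": "servo_tool", "data": {"turn": [[0.005,-0.015,0.005],[0.005,-0.015,0.004],[0.004,-0.014,0],[0,0,0],[0,0,0]], "dp": [[0.004,0.004,0],[0.004,0.004,0],[0.004,0.001,-0.02],[0,0,-0.02],[0,0,0]], "fingers": [0.04,0.04,0.04,0.04,0.04]}}

```text
clock: 20.25
position: [523.7, 216.6, 100.6]
ee_rot: [1.0, 0.001, 0.003, -0.002]
contact_force: [-0.5, 0.1, 0.3]
gripper_width: 39.6
```

```bash
python3 plan.py 525.4 217.1 31 0.003
```

```text
[  1.7   0.5 -69.6] [-0.003  0.006  0.001] 39.6 [-0.5  0.1  0.3]
```

Request:
{"op": "servo_tool", "data": {"turn": [[-0.002,0.003,0],[0,0.003,0],[0,0,0],[0,0,0],[0,0,0]], "dp": [[0.001,0.0005,-0.015],[0,0,-0.02],[0,0,-0.02],[0,0,-0.01],[0,0,0]], "fingers": [0.04,0.04,0.04,0.04,0.04]}}

```text
clock: 20.88
position: [526.8, 218.6, 34.8]
ee_rot: [1.0, 0.001, 0.002, -0.002]
contact_force: [-0.4, 0.2, 0.1]
gripper_width: 39.8
```

```bash
python3 plan.py 525.4 217.1 31 0.003
```

```text
[-1.4 -1.5 -3.8] [-0.004  0.005  0.   ] 39.8 [-0.4  0.2  0.1]
```

Request:
{"op": "servo_tool", "data": {"turn": [[-0.002,0.003,0],[-0.002,0.002,0],[0,0,0],[0,0,0],[0,0,0]], "dp": [[-0.001,-0.001,-0.002],[0,-0.0005,-0.0015],[0,0,0],[0,0,0],[0,0,0]], "fingers": [0.04,0.04,0,0,0]}}

```text
clock: 21.5
position: [526.8, 217.8, 33.0]
ee_rot: [1.0, 0.001, 0.001, -0.001]
contact_force: [1.0, 0.0, -1.4]
gripper_width: 22.9
```

Request:
{"op": "servo_tool", "data": {"turn": [[0,0,0],[0,0,0],[0,-0.033,0],[0,-0.033,0],[0,-0.033,0]], "dp": [[0,0,0],[0,0,0],[0,0,0.0015],[0,0,0.0015],[0,0,0.0015]], "fingers": [0,0,0,0,0]}}

```text
clock: 22.12
position: [527.5, 217.9, 37.8]
ee_rot: [0.999, 0.001, 0.052, -0.001]
contact_force: [0.4, -1.5, -0.5]
gripper_width: 23.2
```

```bash
python3 tilt.py 0.33 5
```

```text
tilt now 0.105 [527.5 217.9  37.8] 23.2 [ 0.4 -1.5 -0.5] [-0.22  0.23 -0.03]
row -0.0451 [-0.1  0.   1.9]
row -0.0451 [-0.2  0.   1.9]
row -0.0451 [-0.3  0.   1.9]
row -0.0451 [-0.4  0.   1.9]
row -0.0451 [-0.5  0.   1.9]
```

Request:
{"op": "servo_tool", "data": {"turn": [[0,-0.04,0],[0,-0.04,0],[0,-0.04,0],[0,-0.04,0],[0,-0.04,0]], "dp": [[0,0,0.002],[0,0,0.002],[0,0,0.002],[-0.001,0,0.002],[-0.001,0,0.002]], "fingers": [0,0,0,0,0]}}

```text
clock: 22.75
position: [532.0, 216.8, 49.8]
ee_rot: [0.989, 0.001, 0.149, 0.002]
contact_force: [2.2, -0.5, -0.5]
gripper_width: 23.0
```

```bash
python3 tilt.py 0.33 1
```

```text
tilt now 0.299 [532.  216.8  49.8] 23.0 [ 2.2 -0.5 -0.5] [-0.06  0.46 -0.03]
row -0.0313 [-0.5  0.   1.5]
```

Request:
{"op": "servo_tool", "data": {"turn": [[0,0,0],[0,0,0],[0,0,0],[0,0,0],[0,0,0]], "dp": [[0.007,0,0.002],[0.01,0,0.003],[0.012,0,0.004],[0.012,0,0.004],[0.012,0,0.004]], "fingers": [0,0,0,0,0]}}

```text
clock: 23.38
position: [583.5, 214.2, 65.5]
ee_rot: [0.989, 0.003, 0.147, 0.003]
contact_force: [0.3, 0.2, -1.6]
gripper_width: 23.3
```

Request:
{"op": "servo_tool", "data": {"turn": [[0,0,0],[0,0,0],[0,0,0],[0,0,0],[0,0,0]], "dp": [[0.012,0,0.004],[0,0,0.01],[0,0,0.03],[0,0,0.03],[0,0,0]], "fingers": [0,0,0,0,0]}}

```text
clock: 24.0
position: [594.8, 213.2, 138.9]
ee_rot: [0.99, 0.002, 0.144, 0.005]
contact_force: [0.6, 0.1, -1.9]
gripper_width: 23.1
```

```bash
python3 tilt.py 0 1
```

```text
tilt now 0.289 [594.8 213.2 138.9] 23.1 [ 0.6  0.1 -1.9] [0.04 0.72 0.05]
row 0.2892 [ 24.8   0.  -35.8]
```

Request:
{"op": "servo_tool", "data": {"turn": [[0,0.04,-0.005],[0,0.04,-0.005],[0,0.04,-0.005],[0,0.04,-0.005],[0,0.04,-0.005]], "dp": [[0,-0.03,0],[0,-0.045,0],[0,-0.045,0],[0,-0.045,0],[0,-0.045,0]], "fingers": [0,0,0,0,0]}}

```text
clock: 24.62
position: [588.9, -1.6, 130.7]
ee_rot: [0.999, -0.007, 0.035, 0.008]
contact_force: [1.1, -0.3, -1.0]
gripper_width: 22.7
```

Request:
{"op": "servo_tool", "data": {"turn": [[0,0.03,-0.008],[0,0.03,-0.008],[0,0.02,-0.008],[0,0,0],[0,0,0]], "dp": [[0,-0.045,0],[0,-0.045,0],[0,-0.04,0],[0,-0.03,0],[0,0,0]], "fingers": [0,0,0,0,0]}}

```text
clock: 25.25
position: [583.1, -170.9, 120.9]
ee_rot: [1.0, -0.023, -0.014, 0.01]
contact_force: [-0.2, 0.6, -1.3]
gripper_width: 23.0
```

```bash
python3 plan.py 599.6 -171.3 35 -0.054 0
```

```text
[ 16.5  -0.4 -85.9] [ 0.019 -0.029 -0.007] 23.0 [-0.2  0.6 -1.3]
```

Request:
{"op": "servo_tool", "data": {"turn": [[0.007,-0.01,-0.003],[0.006,-0.01,-0.003],[0.006,-0.009,0],[0,0,0],[0,0,0]], "dp": [[0.005,0,0],[0.005,0,-0.015],[0.005,0,-0.02],[0,0,-0.015],[0,0,0]], "fingers": [0,0,0,0,0]}}

```text
clock: 25.88
position: [597.3, -167.5, 64.6]
ee_rot: [1.0, -0.025, -0.002, -0.001]
contact_force: [-0.1, -0.1, -1.9]
gripper_width: 23.0
```

```bash
python3 plan.py 599.6 -171.3 35 -0.054 0
```

```text
[  2.3  -3.8 -29.6] [-0.002 -0.003 -0.003] 23.0 [-0.1 -0.1 -1.9]
```

Request:
{"op": "servo_tool", "data": {"turn": [[0,-0.002,-0.002],[0,0,0],[0,0,0],[0,0,0],[0,0,0]], "dp": [[0.001,-0.002,-0.007],[0.001,-0.001,-0.008],[0,0,-0.008],[0,0,-0.003],[0,0,0]], "fingers": [0,0,0,0,0]}}

```text
clock: 26.5
position: [600.3, -170.4, 38.0]
ee_rot: [1.0, -0.026, 0.001, -0.001]
contact_force: [-0.1, -0.2, -1.9]
gripper_width: 23.0
```

```bash
python3 plan.py 599.6 -171.3 35 -0.054 0
```

```text
[-0.7 -0.9 -3. ] [-0.002  0.001 -0.002] 23.0 [-0.1 -0.2 -1.9]
```

Request:
{"op": "servo_tool", "data": {"turn": [[-0.001,0.001,-0.002],[0,0,0],[0,0,0],[0,0,0],[0,0,0]], "dp": [[0,-0.0008,-0.002],[0,0,-0.001],[-0.004,0.0002,0],[-0.006,0.0003,0],[-0.006,0.0003,0]], "fingers": [0,0,0,0,0]}}

```text
clock: 27.12
position: [584.0, -170.5, 35.7]
ee_rot: [1.0, -0.027, 0.001, -0.0]
contact_force: [0.8, 1.0, -1.5]
gripper_width: 22.7
```

```bash
python3 plan.py 584.5 -170.5 35 -0.054 0
```

```text
[ 0.5 -0.  -0.7] [-0.     0.002  0.   ] 22.7 [ 0.8  1.  -1.5]
```

Request:
{"op": "servo_tool", "data": {"turn": [[0,0.002,0],[0,0,0],[0,0,0],[0,0,0],[0,0,0]], "dp": [[-0.007,0.0004,-0.0007],[-0.007,0.0004,0],[-0.007,0.0004,0],[-0.007,0.0004,0],[-0.007,0.0004,0]], "fingers": [0,0,0,0,0]}}

```text
clock: 27.75
position: [546.9, -168.1, 35.1]
ee_rot: [1.0, -0.027, 0.001, -0.0]
contact_force: [1.0, 0.1, -2.9]
gripper_width: 23.2
```

```bash
python3 plan.py 529.7 -167.5 33 -0.054 0
```

```text
[-17.2   0.6  -2.1] [-0.001  0.002  0.   ] 23.2 [ 1.   0.1 -2.9]
```

Request:
{"op": "servo_tool", "data": {"turn": [[0,0.002,0],[0,0,0],[0,0,0],[0,0,0],[0,0,0]], "dp": [[-0.005,0.0002,-0.001],[-0.005,0.0002,-0.0007],[-0.003,0.0001,0],[-0.002,0,0],[-0.002,0,0]], "fingers": [0,0,0,0,0]}}

```text
clock: 28.38
position: [531.0, -167.8, 34.2]
ee_rot: [1.0, -0.027, 0.003, 0.0]
contact_force: [5.4, -0.0, -3.7]
gripper_width: 22.7
```

```bash
python3 plan.py 529.7 -167.5 33 -0.054 0
```

```text
[-1.3  0.3 -1.2] [ 0.     0.005 -0.001] 22.7 [ 5.4 -0.  -3.7]
```

Request:
{"op": "servo_tool", "data": {"turn": [[0,0.006,0],[0,0.006,0],[0,0.004,0],[0,0,0],[0,0,0]], "dp": [[-0.002,0,-0.001],[-0.002,0,-0.001],[-0.002,0,-0.001],[0,0,0],[0,0,0]], "fingers": [0,0,0,0,0]}}

```text
clock: 29.0
position: [530.9, -167.8, 33.8]
ee_rot: [1.0, -0.026, 0.0, 0.001]
contact_force: [4.3, 1.1, -1.1]
gripper_width: 23.0
```

```bash
python3 plan.py 529.7 -167.5 33 -0.054 0
```

```text
[-1.2  0.3 -0.8] [ 0.002  0.001 -0.003] 23.0 [ 4.3  1.1 -1.1]
```

Request:
{"op": "servo_tool", "data": {"turn": [[0,0,0],[0,0,0],[0,0,0],[0,0,0],[0,0,0]], "dp": [[0,0,-0.001],[0,0,0],[0,0,0],[0,0,0],[0,0,0.02]], "fingers": [0,0.045,0.045,0.045,0.045]}}

```text
clock: 29.62
position: [524.0, -167.9, 50.1]
ee_rot: [1.0, -0.026, -0.008, 0.0]
contact_force: [-0.3, -0.0, 0.6]
gripper_width: 44.9
```

Request:
{"op": "servo_tool", "data": {"turn": [[0,0,0],[0,0,0],[0,0,0],[0,0,0],[0,0,0]], "dp": [[0,0,0.03],[0,0,0.035],[0.015,0,0.035],[0.015,0,0],[0,0,0]], "fingers": [0.045,0.045,0.045,0.04,0.04]}}

```text
clock: 30.25
position: [551.4, -167.9, 152.7]
ee_rot: [1.0, -0.027, -0.011, 0.0]
contact_force: [-0.6, -0.3, 0.6]
gripper_width: 39.9
```

```bash
python3 chk.py c3 105 35; python3 plan.py 525.2 269 150 0.003
```

```text
[ 550.98010732 -168.02561294  152.8310289 ] [ 0.12252602 -0.57791476 -0.31026887]
[-25.8 437.   -2.8] [ 0.001 -0.021  0.057] 40.0 [ 0.1 -0.6 -0.3]
```

View pics/c3.png

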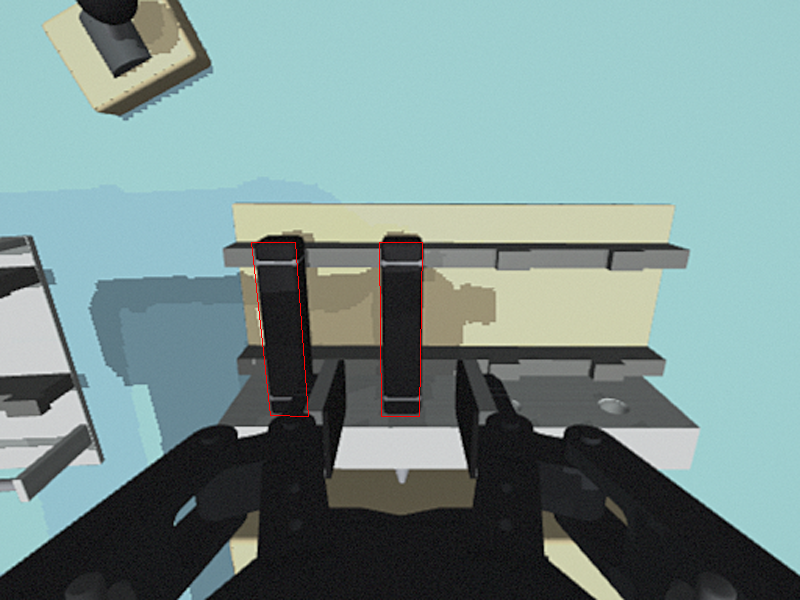

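Request:
{"op": "servo_tool", "data": {"turn": [[0,-0.004,0.01],[0,-0.004,0.01],[0,-0.004,0.01],[0,-0.004,0.01],[0,-0.004,0.01]], "dp": [[-0.003,0.04,0],[-0.003,0.05,0],[-0.003,0.05,0],[-0.003,0.05,0],[-0.003,0.05,0]], "fingers": [0.04,0.04,0.04,0.04,0.04]}}

```text
clock: 30.92
position: [528.4, 73.8, 145.8]
ee_rot: [1.0, -0.005, -0.008, 0.002]
contact_force: [0.7, 0.4, -0.3]
gripper_width: 39.9
```

Request:
{"op": "servo_tool", "data": {"turn": [[0,-0.005,0.005],[0,-0.005,0],[0,-0.005,0],[0,-0.005,0],[0,0,0]], "dp": [[0,0.05,0],[0,0.05,0],[0,0.045,0],[0,0.03,0],[0,0,0]], "fingers": [0.04,0.04,0.04,0.04,0.04]}}

```text
clock: 31.55
position: [521.2, 253.8, 139.0]
ee_rot: [1.0, -0.001, -0.005, 0.006]
contact_force: [0.1, -0.1, 0.6]
gripper_width: 40.0
```

```bash
python3 chk.py c4; python3 plan.py 525.2 269 100 0.003;  python3 - <<'E'
import cv2; a=cv2.imread("pics/c4.png"); cv2.imwrite("pics/c4s.png",cv2.resize(a,(480,360)))
E
```

```text
[520.94896741 252.74539689 138.85088407] [ 0.19047264 -0.69941037 -0.12547438]
[  4.3  16.3 -38.9] [ 0.013 -0.01   0.006] 39.9 [ 0.2 -0.7 -0.1]
```

View pics/c4s.png

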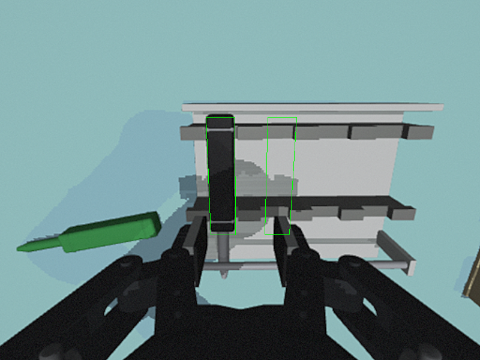

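Handle A lies in its bay where the model says. Descend.

Request:
{"op": "servo_tool", "data": {"turn": [[0.004,-0.003,0.002],[0.004,-0.003,0.002],[0.004,-0.003,0.002],[0,0,0],[0,0,0]], "dp": [[0.001,0.006,0],[0.001,0.006,0],[0.001,0.003,-0.015],[0,0,-0.02],[0,0,0]], "fingers": [0.04,0.04,0.04,0.04,0.04]}}

```text
clock: 32.22
position: [523.2, 264.5, 100.5]
ee_rot: [1.0, -0.001, -0.002, 0.001]
contact_force: [0.1, 0.6, 0.9]
gripper_width: 40.2
```

```bash
python3 plan.py 525.2 269 32 0.003
```

```text
[  2.    4.5 -68.5] [ 0.002 -0.004  0.004] 40.2 [0.1 0.6 0.9]
```

Request:
{"op": "servo_tool", "data": {"turn": [[0.002,-0.003,0.003],[0,0,0],[0,0,0],[0,0,0],[0,0,0]], "dp": [[0.001,0.003,-0.01],[0,0,-0.02],[0,0,-0.02],[0,0,-0.013],[0,0,0]], "fingers": [0.04,0.04,0.04,0.04,0.04]}}

```text
clock: 32.85
position: [525.6, 268.3, 35.9]
ee_rot: [1.0, 0.001, 0.001, -0.001]
contact_force: [-0.2, -0.2, -0.2]
gripper_width: 40.2
```

```bash
python3 plan.py 525.2 269 32 0.003
```

```text
[-0.4  0.7 -3.9] [-0.003  0.003  0.001] 40.2 [-0.2 -0.2 -0.2]
```

Request:
{"op": "servo_tool", "data": {"turn": [[-0.002,0.002,0],[0,0,0],[0,0,0],[0,0,0],[0,0,0]], "dp": [[0,0.0005,-0.002],[0,0,-0.002],[0,0,0],[0,0,0],[0,0,0]], "fingers": [0.04,0.04,0,0,0]}}

```text
clock: 33.48
position: [526.6, 269.9, 33.7]
ee_rot: [1.0, 0.001, 0.002, -0.002]
contact_force: [-0.2, 0.6, -1.3]
gripper_width: 22.9
```

Request:
{"op": "servo_tool", "data": {"turn": [[0,0,0],[0,0,0],[0,-0.033,0],[0,-0.033,0],[0,-0.033,0]], "dp": [[0,0,0],[0,0,0],[0,0,0.0015],[0,0,0.0015],[0,0,0.0015]], "fingers": [0,0,0,0,0]}}

```text
clock: 34.1
position: [527.3, 269.9, 38.4]
ee_rot: [0.999, 0.001, 0.053, -0.002]
contact_force: [-0.2, -0.9, -0.8]
gripper_width: 23.0
```

```bash
python3 tilt.py 0.33 5
```

```text
tilt now 0.106 [527.3 269.9  38.4] 23.0 [-0.2 -0.9 -0.8] [-0.26  0.14 -0.03]
row -0.0449 [-0.2  0.   1.9]
row -0.0449 [-0.2  0.   1.9]
row -0.0449 [-0.3  0.   1.9]
row -0.0449 [-0.4  0.   1.9]
row -0.0449 [-0.5  0.   1.9]
```

Request:
{"op": "servo_tool", "data": {"turn": [[0,-0.04,0],[0,-0.04,0],[0,-0.04,0],[0,-0.04,0],[0,-0.04,0]], "dp": [[0,0,0.002],[0,0,0.002],[0,0,0.002],[-0.001,0,0.002],[-0.001,0,0.002]], "fingers": [0,0,0,0,0]}}

```text
clock: 34.72
position: [527.2, 270.4, 49.2]
ee_rot: [0.988, 0.001, 0.152, -0.001]
contact_force: [1.8, -0.1, -1.5]
gripper_width: 22.6
```

Request:
{"op": "servo_tool", "data": {"turn": [[0,0,0],[0,0,0],[0,0,0],[0,0,0],[0,0,0]], "dp": [[0.007,0,0.002],[0.01,0,0.003],[0.012,0,0.004],[0.012,0,0.004],[0.012,0,0.004]], "fingers": [0,0,0,0,0]}}

```text
clock: 35.35
position: [578.4, 266.3, 64.5]
ee_rot: [0.989, 0.002, 0.15, 0.003]
contact_force: [0.6, -0.4, -2.2]
gripper_width: 23.0
```

Request:
{"op": "servo_tool", "data": {"turn": [[0,0,0],[0,0,0],[0,0,0],[0,0,0],[0,0,0]], "dp": [[0.012,0,0.004],[0,0,0.01],[0,0,0.03],[0,0,0.03],[0,0,0]], "fingers": [0,0,0,0,0]}}

```text
clock: 35.98
position: [588.7, 265.1, 139.9]
ee_rot: [0.989, 0.002, 0.148, 0.004]
contact_force: [-0.2, -0.0, -2.1]
gripper_width: 22.5
```

```bash
python3 tilt.py 0 1
```

```text
tilt now 0.296 [588.7 265.1 139.9] 22.5 [-0.2 -0.  -2.1] [0.03 0.71 0.01]
row 0.2964 [ 25.8   0.  -35. ]
```

Request:
{"op": "servo_tool", "data": {"turn": [[0,0.03,-0.005],[0,0.04,-0.005],[0,0.04,-0.005],[0,0.04,-0.005],[0,0.04,-0.005]], "dp": [[0.001,-0.03,0],[0.001,-0.045,0.001],[0.001,-0.045,0.001],[0.001,-0.045,0.001],[0.001,-0.045,0.001]], "fingers": [0,0,0,0,0]}}

```text
clock: 36.6
position: [586.6, 50.4, 137.9]
ee_rot: [0.999, -0.007, 0.045, 0.007]
contact_force: [0.4, 0.9, -2.3]
gripper_width: 22.7
```

Request:
{"op": "servo_tool", "data": {"turn": [[0.002,0.02,-0.005],[0.002,0.02,-0.005],[0.002,0.02,-0.005],[0,0.01,-0.005],[0,0,-0.005]], "dp": [[0.001,-0.045,0.001],[0.001,-0.045,0.001],[0.001,-0.045,0.001],[0.001,-0.045,0.001],[0.001,-0.045,0.001]], "fingers": [0,0,0,0,0]}}

```text
clock: 37.22
position: [585.5, -182.2, 136.1]
ee_rot: [1.0, -0.021, 0.002, 0.005]
contact_force: [0.9, -1.0, -1.7]
gripper_width: 23.0
```

```bash
python3 plan.py 595.8 -241.1 35.5 -0.054 0
```

```text
[  10.3  -58.9 -100.6] [ 0.011  0.004 -0.013] 23.0 [ 0.9 -1.  -1.7]
```

Request:
{"op": "servo_tool", "data": {"turn": [[0.004,0.002,-0.006],[0.004,0.002,-0.006],[0.003,0,0],[0,0,0],[0,0,0]], "dp": [[0.005,-0.025,0],[0.005,-0.025,0],[0,0,-0.015],[0,0,-0.025],[0,0,-0.01]], "fingers": [0,0,0,0,0]}}

```text
clock: 37.85
position: [589.0, -235.4, 77.3]
ee_rot: [1.0, -0.031, -0.006, -0.001]
contact_force: [-0.4, 0.0, -2.9]
gripper_width: 22.9
```

```bash
python3 plan.py 595.8 -241.1 35.5 -0.054 0
```

```text
[  6.8  -5.7 -41.8] [-0.002 -0.012  0.008] 22.9 [-0.4  0.  -2.9]
```

Request:
{"op": "servo_tool", "data": {"turn": [[0,-0.006,0.004],[0,-0.006,0.004],[0,0,0],[0,0,0],[0,0,0]], "dp": [[0.003,-0.003,0],[0.003,-0.003,-0.01],[0,0,-0.012],[0,0,-0.009],[0,0,0]], "fingers": [0,0,0,0,0]}}

```text
clock: 38.48
position: [595.2, -240.4, 44.0]
ee_rot: [1.0, -0.026, -0.0, -0.001]
contact_force: [0.1, 0.2, -2.6]
gripper_width: 22.7
```

```bash
python3 plan.py 595.8 -241.1 35.5 -0.054 0
```

```text
[ 0.6 -0.7 -8.5] [-0.002 -0.001 -0.003] 22.7 [ 0.1  0.2 -2.6]
```

Request:
{"op": "servo_tool", "data": {"turn": [[-0.001,-0.001,-0.002],[0,0,0],[0,0,0],[0,0,0],[0,0,0]], "dp": [[0,-0.0005,-0.004],[0,0,-0.004],[0,0,0],[-0.004,0.0002,0],[-0.006,0.0003,0]], "fingers": [0,0,0,0,0]}}

```text
clock: 39.1
position: [585.7, -240.5, 36.4]
ee_rot: [1.0, -0.026, 0.001, -0.0]
contact_force: [-0.1, 0.3, -1.8]
gripper_width: 23.0
```

```bash
python3 plan.py 586 -240.6 35.5 -0.054 0
```

```text
[ 0.3 -0.1 -0.9] [-0.001  0.003 -0.001] 23.0 [-0.1  0.3 -1.8]
```

Request:
{"op": "servo_tool", "data": {"turn": [[0,0.002,0],[0,0,0],[0,0,0],[0,0,0],[0,0,0]], "dp": [[-0.007,0.0004,-0.0007],[-0.007,0.0004,0],[-0.007,0.0004,0],[-0.007,0.0004,0],[-0.007,0.0004,0]], "fingers": [0,0,0,0,0]}}

```text
clock: 39.72
position: [548.8, -238.1, 35.9]
ee_rot: [1.0, -0.027, 0.002, -0.001]
contact_force: [0.7, 0.6, -2.9]
gripper_width: 23.0
```

```bash
python3 plan.py 525.9 -237.3 33.7 -0.054 0
```

```text
[-22.9   0.8  -2.2] [-0.001  0.003 -0.   ] 23.0 [ 0.7  0.6 -2.9]
```

Request:
{"op": "servo_tool", "data": {"turn": [[0,0.003,0],[0,0,0],[0,0,0],[0,0,0],[0,0,0]], "dp": [[-0.006,0.0003,-0.001],[-0.006,0.0003,-0.0007],[-0.005,0.0002,0],[-0.003,0,0],[-0.002,0,0]], "fingers": [0,0,0,0,0]}}

```text
clock: 40.35
position: [524.1, -237.6, 34.6]
ee_rot: [1.0, -0.027, -0.001, -0.0]
contact_force: [0.5, 0.7, -1.8]
gripper_width: 23.0
```

```bash
python3 plan.py 525.9 -237.3 33.7 -0.054 0
```

```text
[ 1.8  0.3 -0.9] [-0.001 -0.002 -0.001] 23.0 [ 0.5  0.7 -1.8]
```

Request:
{"op": "servo_tool", "data": {"turn": [[0,0.001,0],[0,0,0],[0,0,0],[0,0,0],[0,0,0]], "dp": [[-0.002,0.0002,-0.0007],[-0.002,0.0001,0],[-0.002,0.0001,0],[-0.002,0,0],[-0.002,0,0]], "fingers": [0,0,0,0,0]}}

```text
clock: 40.98
position: [524.6, -237.7, 36.1]
ee_rot: [1.0, -0.025, 0.01, 0.001]
contact_force: [5.5, 1.2, -3.5]
gripper_width: 22.9
```

```bash
python3 plan.py 525.9 -237.3 33.7 -0.054 0
```

```text
[ 1.3  0.4 -2.4] [ 0.003  0.02  -0.003] 22.9 [ 5.5  1.2 -3.5]
```

Contact (within the ±1.5 mm). Level, lower, release.

Request:
{"op": "servo_tool", "data": {"turn": [[0,0.01,0],[0,0.01,-0.002],[0,0,0],[0,0,0],[0,0,0]], "dp": [[-0.001,0,-0.0015],[-0.001,0,-0.001],[0,0,0],[0,0,0],[0,0,0]], "fingers": [0,0,0,0,0]}}

```text
clock: 41.6
position: [524.2, -237.9, 34.5]
ee_rot: [1.0, -0.026, 0.001, 0.002]
contact_force: [3.6, 0.0, -0.7]
gripper_width: 22.9
```

Request:
{"op": "servo_tool", "data": {"turn": [[0,0,0],[0,0,0],[0,0,0],[0,0,0],[0,0,0]], "dp": [[0,0,-0.001],[0,0,0],[0,0,0],[0,0,0],[0,0,0.02]], "fingers": [0,0.045,0.045,0.045,0.045]}}

```text
clock: 42.22
position: [517.7, -237.5, 50.9]
ee_rot: [1.0, -0.027, -0.006, 0.001]
contact_force: [-0.2, -0.4, 0.1]
gripper_width: 45.2
```

Request:
{"op": "servo_tool", "data": {"turn": [[0,0,0],[0,0,0],[0,0,0],[0,0,0],[0,0,0]], "dp": [[0,0,0.03],[0,0,0.035],[0.02,0.02,0.035],[0.02,0.03,0],[0,0,0]], "fingers": [0.045,0.045,0.045,0.04,0.04]}}

```text
clock: 42.85
position: [555.8, -186.6, 154.7]
ee_rot: [1.0, -0.028, -0.008, 0.001]
contact_force: [-0.5, 0.1, -0.3]
gripper_width: 40.0
```

```bash
python3 chk.py c5 105 35 -35; python3 plan.py 707 -44 150 0.372
```

```text
[ 555.43864256 -187.44400621  154.95354141] [ 0.29992808 -0.71856748  0.98245666]
[151.6 143.4  -5. ] [ 0.004 -0.015  0.428] 40.1 [ 0.3 -0.7  1. ]
```

View pics/c5.png

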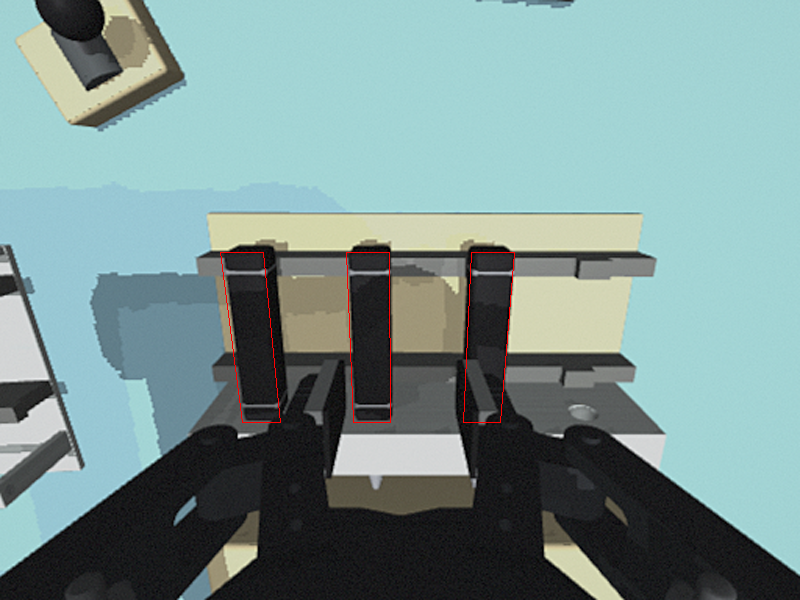

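Request:
{"op": "servo_tool", "data": {"turn": [[0,0,0.085],[0,0,0.085],[0,0,0.085],[0,0,0.085],[0,0,0.085]], "dp": [[0.03,0.028,0],[0.03,0.028,0],[0.03,0.028,0],[0.03,0.028,0],[0.03,0.028,0]], "fingers": [0.05,0.05,0.05,0.05,0.05]}}

```text
clock: 43.52
position: [702.5, -50.3, 152.6]
ee_rot: [0.983, 0.186, -0.013, 0.003]
contact_force: [0.8, -0.8, 0.5]
gripper_width: 49.7
```

Request:
{"op": "servo_tool", "data": {"turn": [[0,0,0],[0,0,0],[0,0,0],[0,0,0],[0,0,0]], "dp": [[0,0,0],[0,0,0],[0,0,0],[0,0,0],[0,0,0]], "fingers": [0.05,0.05,0.05,0.05,0.05]}}

```text
clock: 44.15
position: [700.1, -53.1, 150.4]
ee_rot: [0.983, 0.184, -0.016, 0.003]
contact_force: [0.4, -0.6, 0.6]
gripper_width: 50.0
```

```bash
python3 plan.py 707 -44 52 0.372
```

```text
[  6.9   9.1 -98.4] [ 0.011 -0.03   0.002] 50.0 [ 0.4 -0.6  0.6]
```

Request:
{"op": "servo_tool", "data": {"turn": [[0.004,-0.01,0],[0.004,-0.01,0],[0.003,-0.01,0],[0,0,0],[0,0,0]], "dp": [[0.003,0.004,0],[0.003,0.004,0],[0,0,-0.01],[0,0,-0.015],[0,0,0]], "fingers": [0.05,0.05,0.05,0.05,0.05]}}

```text
clock: 44.78
position: [705.7, -44.6, 123.3]
ee_rot: [0.983, 0.184, 0.001, -0.001]
contact_force: [-0.3, -0.2, -0.3]
gripper_width: 49.9
```

```bash
python3 plan.py 707 -44 52 0.372; python3 - <<'E'
from h import *
q=np.load("poses.npy")[1]; out=[]
for n in("top","scene"):
    c=cam(n); b=proj(c,[550,-190,50])[0].astype(int); k=5
    x0,y0=b[0]-40,b[1]-50
    a=cv2.resize(c["img"][y0:y0+100,x0:x0+80,::-1],(400,500),interpolation=cv2.INTER_CUBIC)
    for y in(105,35,-35):
        L=place(q,[(-20,y-12,60),(-20,y+12,60),(90,y+12,60),(90,y-12,60)])
        cv2.polylines(a,[((proj(c,L)-[x0,y0]+.5)*k).round().astype(np.int32)],True,(0,0,255),1)
    out.append(a)
cv2.imwrite("pics/c6.png",np.hstack(out))
E
```

```text
[  1.3   0.6 -71.3] [-0.001  0.001  0.002] 49.9 [-0.3 -0.2 -0.3]
```

View pics/c6.png

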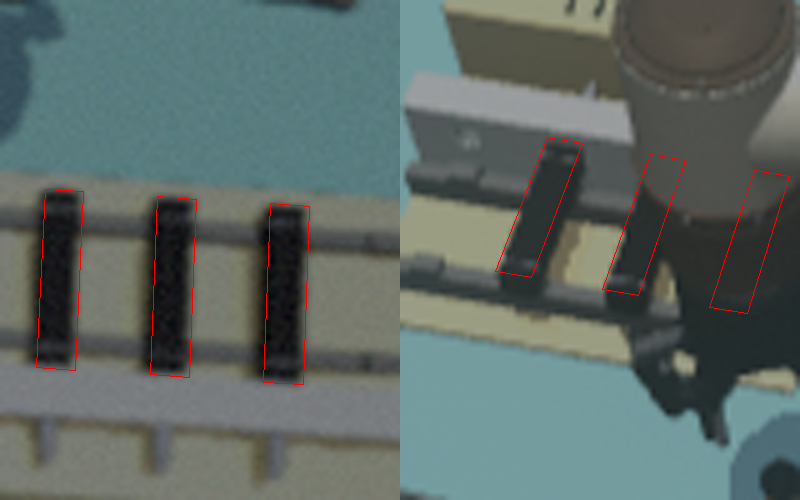

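Request:
{"op": "servo_tool", "data": {"turn": [[0,0,0],[0,0,0],[0,0,0],[0,0,0],[0,0,0]], "dp": [[0.001,0,-0.015],[0,0,-0.02],[0,0,-0.02],[0,0,-0.013],[0,0,0]], "fingers": [0.05,0.05,0.05,0.05,0.05]}}

```text
clock: 45.5
position: [708.1, -44.7, 53.3]
ee_rot: [0.983, 0.184, 0.003, -0.0]
contact_force: [0.9, 0.7, -0.1]
gripper_width: 49.8
```

Request:
{"op": "servo_tool", "data": {"turn": [[0,0,0],[0,0,0],[0,0,0],[0,0,0],[0,0,0]], "dp": [[-0.004,0.0105,0],[-0.004,0.0105,0],[-0.004,0.0105,0],[-0.004,0.0105,0],[-0.003,0.008,0]], "fingers": [0.05,0.05,0.05,0.05,0.05]}}

```text
clock: 46.12
position: [690.6, 7.7, 57.8]
ee_rot: [0.983, 0.184, 0.007, 0.001]
contact_force: [-0.4, -2.0, -0.6]
gripper_width: 49.9
```

```bash
python3 plan.py 685.5 11.8 52 0.372
```

```text
[-5.1  4.1 -5.8] [-0.001  0.014  0.002] 49.9 [-0.4 -2.  -0.6]
```

Request:
{"op": "servo_tool", "data": {"turn": [[0,0.01,0],[0,0,0],[0,0,0],[0,0,0],[0,0,0]], "dp": [[-0.002,0.003,-0.003],[-0.002,0.004,0],[-0.001,0.003,0],[-0.001,0.003,0],[-0.001,0.003,0]], "fingers": [0.05,0.05,0.05,0.05,0.05]}}

```text
clock: 46.75
position: [687.2, 14.2, 53.9]
ee_rot: [0.983, 0.184, 0.003, 0.007]
contact_force: [3.6, -10.2, -1.3]
gripper_width: 49.9
```

```bash
python3 plan.py 685.5 11.8 52 0.372
```

```text
[-1.7 -2.4 -1.9] [0.012 0.008 0.001] 49.9 [  3.6 -10.2  -1.3]
```

Request:
{"op": "servo_tool", "data": {"turn": [[0,0,0],[0,0,0],[0,0,0],[0,0,0],[0,0,0]], "dp": [[-0.002,0.005,0],[-0.002,0.005,0],[-0.002,0.006,0],[0.003,-0.008,0],[0.003,-0.008,0]], "fingers": [0.05,0.05,0.05,0.05,0.05]}}

```text
clock: 47.38
position: [692.5, -3.1, 52.0]
ee_rot: [0.983, 0.182, 0.004, 0.015]
contact_force: [0.6, -0.0, -0.4]
gripper_width: 49.9
```

Request:
{"op": "servo_tool", "data": {"turn": [[0,0,0],[0,0,0],[0,0,0],[0,0,-0.06],[0,0,-0.06]], "dp": [[0,0,0.03],[0,0,0.04],[-0.01,0,0.05],[-0.03,-0.02,0.01],[-0.03,-0.02,0]], "fingers": [0.05,0.05,0.05,0.05,0.05]}}

```text
clock: 48.0
position: [620.7, -40.7, 182.4]
ee_rot: [0.992, 0.122, 0.001, 0.013]
contact_force: [-0.3, 0.9, 0.3]
gripper_width: 50.1
```

Request:
{"op": "servo_tool", "data": {"turn": [[0,0,-0.06],[0,0,-0.06],[0,0,-0.06],[0,0,0],[0,0,0]], "dp": [[-0.02,-0.02,0],[-0.02,-0.02,0],[0,0,0],[0,0,0],[0,0,0]], "fingers": [0.05,0.05,0.05,0.05,0.05]}}

```text
clock: 48.62
position: [577.0, -80.0, 183.4]
ee_rot: [0.999, 0.03, -0.0, 0.011]
contact_force: [0.2, 0.0, -0.4]
gripper_width: 50.2
```

```bash
python3 chk.py c7 105 35 -35; python3 - <<'E'
from h import *
c=cam("wrist"); print(read_state()["position"])
o=np.array([698.6,-21.8,22]); d=np.array([-.363,.932,0]); k=1.5625
a=cv2.imread("pics/c7.png")
for an in (0.4,0.47,0.5):
    P=o+50*(np.sin(an)*d+np.cos(an)*np.array([0,0,1])); u=(proj(c,P)[0]*k).round(1); print(an,u)
u=tuple(int(v) for v in u); cv2.circle(a,u,3,(0,0,255),-1)
cv2.imwrite("pics/c8.png",a)
E
```

```text
[577.04299329 -79.97417759 183.39260221] [ 0.50106847  0.08280083 -0.25454001]
[577.09063223 -80.01723447 183.33472912]
0.4 [266.7  82. ]
0.47 [262.   84.4]
0.5 [260.1  85.5]
```

View pics/c8.png

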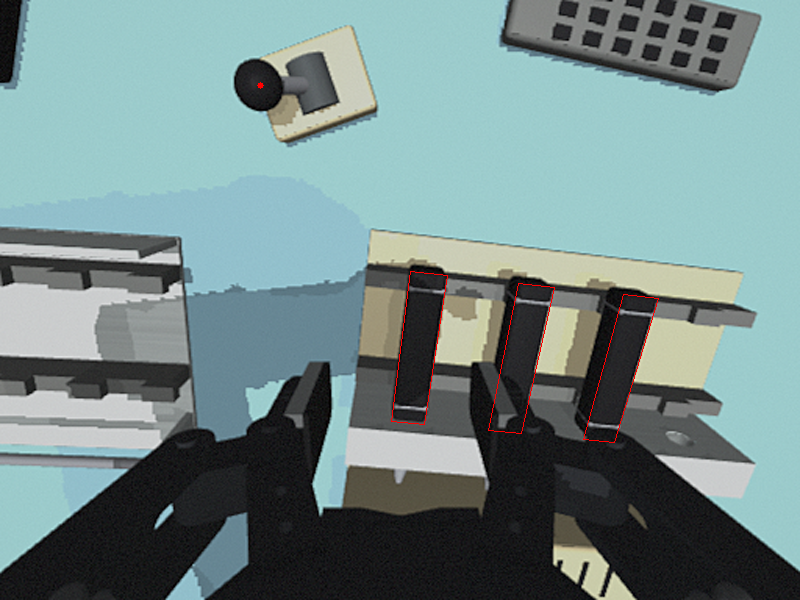

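```bash
python3 -c "
from bench import *
print(job_done(), read_state()['clock'])"
```

```text
the job is handed in; nothing more can be done
the job is handed in; nothing more can be done
```

The job is done and handed in at about 49 s of the 210 s allowed. Only three handles were in the tray; the bay at y = -78 was empty.

- **Lever off:** I pushed it against its off stop at about 36 N. Later wrist pictures showed the ball leaning to the off side.
- **Handles:** I unhooked each one in turn and pushed it home at charger places y = +105, +35 and -35. Each shoulder met the plate within about 1.5 mm of where I expected it. The wrist and top pictures showed all three lying straight on their pads, and a last look before switching on found none of them knocked aside.
- **Lever on:** I pushed it to the on stop; the reading was about 11 N just before a last push. In the final picture the ball sat at pixel (258, 85), against a predicted (260, 85) for fully on, and all three handles were still home.

I saw no handle knocked and no grip slip. The robot did not touch the meter, the remote, the tin or the green look-alike. The meter and the tin were not fully in view in the last picture, so I did not check their final positions. No check failed or disagreed beyond small arm drift, which I corrected along the way. The hand-in gave no verdict.

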